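# Put the toiletries away in the self-closing drawer

## Task

Slide the catch on top of the bathroom shelf unit along its track to the brass mark, then pull the self-closing drawer out to its stop so that it stays held open. Lay every toiletry that is lying on the counter (tongue scraper, nail brush, comb, soap case; not all are there each time) in the open drawer, and then slide the catch fully back to the right-hand end of its track so that the drawer glides shut with them inside. Leave the basin, the jars and the incense holder standing where they are.

Things in the scene. Friction and masses are not known exactly. Their poses are not given: they have to be found in the camera images.
- shelf: Low lacquered shelf unit, bamboo edges, rattan sides, standing on the counter (z = 0): 360 mm wide (y), 220 deep (x), 85 high; underside of its top board at 71 mm. Origin on the counter under the middle of its front edge; x into the unit, away from the robot, y to the robot's left, z up. Jars and incense holder stand on its top, at least 120 mm behind the front edge.
- drawer (a joint): Travel of the pale-wood drawer, m: 0 shut, 0.13 at its stop, out along the unit's -x. A damped spring pulls it shut (3 N when shut, 7.5 N at the stop). Pulled to the stop while the catch stands at the mark, it clicks (1-3 N extra) behind a spring pawl under the catch and stays open hands-free at about 0.125; sliding the catch 25 mm or more off the mark frees it and it glides shut.
- drawer_handle (a point): Middle of the drawer's bamboo bar handle: 110 mm long along y, 12 mm thick, its axis 50 mm above the counter and 38 mm in front of the drawer's front panel (top edge 66 mm above the counter); middle 80 mm free of posts. Same axes as the unit; moves with the drawer.
- drawer_floor (a point): Point on the drawer's inner floor, 16 mm above the counter, mid of the part uncovered at the stop; unit's axes, moves with the drawer. Inside reaches 65 mm to -x (front panel, 50 mm high), 92 mm to +x (back wall; when open, beyond +60 mm is under the top board), 150 mm to each side in y (side walls 29 mm high). Contents lower than 50 mm pass under the board.
- catch (a joint): Travel of the catch along its track, m: 0 home, at the track's right end (-y), 0.12 at the left end; 0.08 in line with the brass mark. Grows towards the unit's +y, drags with 2 N of friction, stays where it is left.
- catch_grip (a point): Middle of the catch's grip, an upright bamboo block 30 mm (x) by 18 mm (y), its top 37 mm above the unit's top, that slides on a metal track plate on top of the unit, 45 mm behind the front edge. This point is 107 mm above the counter, 22 mm above the unit's top. Same axes as the unit; moves with the catch.
- hold_mark (a point): The brass mark: a 5 mm wide brass line in the unit's top, running in x across the track, 20 mm left of the unit's middle. The point is on the track, at the top's surface (z = 85 mm). The catch is at the mark when catch_grip has the same y in the unit's frame.
- scraper: Stainless steel tongue scraper, 110 mm long, 10 mm thick: flat handle 16 mm wide from x = -55 to +15 mm, then a forked head 44 mm wide ending at x = +54 mm. Pinch the handle across y near x = -5 mm. Lies on its flat side, long side along its x; origin at the centre of its underside. May be absent (None).
- nailbrush: Wooden nail brush, bristles down, 95 x 36 x 30 mm. Wooden back from 14 to 30 mm height, bristle block 28 mm wide below it. Lies on its flat side, long side along its x; origin at the centre of its underside. May be absent (None).
- comb: Pale wooden comb, 110 x 34 x 10 mm; its spine (at +y) is 18 mm wide and 10 mm thick, its teeth (at -y) 6 mm thick. Lies on its flat side, long side along its x; origin at the centre of its underside. May be absent (None).
- soapcase: White plastic travel soap case with rounded edges, shut, 97 x 44 x 29 mm. Lies on its flat side, long side along its x; origin at the centre of its underside. May be absent (None).
- basin: Yellow plastic basin, 200 mm across, 80 mm high, on the counter to the robot's right. Bystander; origin at the centre of its underside.
- jar_a: Empty open glass jar, 68 mm across, 80 mm high, on the back of the unit's top. Bystander; origin at the centre of its underside.
- jar_b: Second, like jar_a. Bystander.
- incense_holder: White ceramic incense holder, 72 mm across, 40 mm high, on the back of the unit's top. Bystander; origin at the centre of its underside.
Not all that is in view belongs to the job. Of the things shaped like the comb, the wooden one is meant.

How it is judged:
By the outcome, as a careful person would: the job done as asked, in the order asked, and still so for the second after the job is handed in, with the robot touching nothing.
Of scraper, nailbrush, comb, soapcase only 3 to 4 are there at a start; the rules pass over those that are not, and their reading is None.
At some moment in a run one of scraper, nailbrush, comb, soapcase may be knocked a few centimetres aside while the robot is not near it.
Once in a run the grip may slacken for a moment while it holds something.
It also fails if it takes over 210 s, if anything falls off the work surface, if the arm or the gripper's body presses on something with over 40 N, if the wrist force passes 120 N, or if a joint passes its speed limit or range.

## Robot

A 6-joint arm with a two-finger parallel gripper is mounted at the origin on the work surface. World frame = base frame: x ahead of the robot, y to its left, z up, the work surface at z = 0. Lengths are in mm, angles in degrees, forces in N, time in s.
With the tool pointing down it reaches from about 350 to 850 mm from the base axis. Payload 8.1 kg.
Tool frame: the origin (TCP) lies on the centre line of the jaws, within the pads' length; the fingertips stand 14 mm ahead of it and the grasp point (between the pads) lies 5 mm behind it; z points along the fingers, y is the line along which they close (so a half turn about z gives the same grasp; the last joint's range is limited). The gripper opens to 85 mm and grips with 20 to 120 N. Pads are 22 mm wide; open, the fingers measure 114 mm over their backs; the gripper's body (76 mm by 85 mm) begins 54 mm behind the grasp point. The pads swing forward as they close: fully open they stand 13 mm farther back than shut.
Start: joints at [-80.695, 7.471, 85.268, -0, 87.261, -4.893], TCP at [147.183, -581.672, 245.292] pointing down, gripper open.
Joint ranges: [-169.43, 169.43], [-51.17, 129.36], [1.28, 143.12], [-76.62, 256.62], [0, 156.53], [-152.29, 152.29]. Speed limits (degrees/s): [136.94, 136.94, 159.86, 180, 180, 180].

## Interface

Orientations are given as [roll, pitch, yaw] about the fixed x, y, z axes, in that order (R = Rz(yaw) Ry(pitch) Rx(roll)).
In Python, from bench import sense, snapshot, camera_info, hand_in gives the robot as it stands. The module is installed in compiled form; this text tells all that it offers.
- The arm moves only by the tool apply_moves, never from a script. Its argument "deltas" is a list of rows, each a list of 7 numbers: the shift along the tool's x, y, z scaled (see below), then the turn, a rotation vector about the tool's x, y, z scaled (see below), then the opening, from 0 (shut) to 1 (fully open). In form: [[dx, dy, dz, ax, ay, az, claw], ...]. A call has 1 to 8 rows; each row shifts and turns the commanded pose from where the row before left it, along the tool's axes as they then stand; what a row does not reach is not made up. The controller multiplies each number of a shift by 0.03 m and each number of a turn by 0.08 rad. A row lasts 1/8 s, in which the tool goes at most 62.5 mm and 10.7 degrees, less where a joint would pass 70% of its speed; a pose out of reach is approached as far as the arm can. A call with a number of a shift or a turn outside -1 to 1 is refused whole. A call with a gripper value outside its range is refused whole. The fingers move at their own pace and stop on an object; "grip_force" is the grip in N (left out, the last holds). Time passes only in rows, so rows that do not move let the fingers close. It gives the time, the measured TCP pose, the force, the opening and the grip force at its end, in the units of the state.
- sense(): the state, without advancing time (a new reading comes with each control period).
- snapshot(name): name is "scene" or "top" or "wrist"; returns the picture (480x640x3 uint8, red, green, blue); there is no depth.
- camera_info(name): a dict with "vertical_fov" (degrees; the focal length in pixels is half the picture's height over the tangent of half this angle, whatever the lens; pixels are square), "cx", "cy" (the principal point, pixels), "k1" (the pictures are not rectified: a ray, as slopes to the right and down, at radius r is drawn at 1 + k1 r^2 times it, then the intrinsics apply), "origin" and "rotation" of the camera in the world; the wrist camera has in their place "tool_from_camera" (4x4, takes a point from camera to tool coordinates, whose origin is the TCP and whose axes are the flange's). Camera axes: x right, y up, looking along -z (the intrinsics and any distortion apply to the point x, -y, -z); pixel columns grow to the right and rows downward; lengths in mm; the calibration is good to about 2 mm. A picture is of the moment at which its call begins: read the wrist's pose just before it. camera_info takes no time and is no camera call.
- hand_in(): hands the job in; it is judged then, once.
The state is a dict: "time": time; "joint_pos": joint angles; "qd": joint speeds; "joint_efforts": joint torques, N m; "tool_pos": TCP position; "tcp_rot": TCP orientation; "ft_force": force on the tool from outside, world axes, zero at the start; "wrist_torque": the same for the moment, N m; "finger_gap": finger opening in mm; "grip_force": force on a finger pad.
Only numpy, scipy, OpenCV 4.12 (cv2) and the standard library are available. Lean on these libraries where they do the work, as an engineer would, in place of code of your own. Each camera call takes 0.05 s, during which the arm holds its last target. There are 200 camera calls.

## Working session

There is one attempt and no reset: what is moved stays moved. The work goes in short steps, Python scripts to look and compute and a tool call to move; the robot and the scene stay as the last step left them, time stands still between calls to the robot, and variables do not carry over. Pictures are saved under pics/ and viewed, at most 14 in all, crops included, and the job is handed in when it is done.

Besides the shell and the picture viewer there is one more tool, called after "Call:" as name([rows], argument=value, ...), one row to a line, values as JSON. apply_moves: Moves the arm, as the interface text tells. Its arguments: {"type":"object","properties":{"deltas":{"type":"array"},"grip_force":{"type":"number"}},"required":["deltas"]}

```bash
mkdir -p pics; ls
python3 - <<'E'
from bench import *
import cv2,json
print(sense())
for n in("scene","top","wrist"):
    print(n,camera_info(n)); cv2.imwrite(f"pics/{n}0.png",snapshot(n)[:,:,::-1])
E
```

```text
pics
{'time': 0.0, 'joint_pos': array([-8.06948883e+01,  7.51629506e+00,  8.53312631e+01,  6.93716282e-04,
        8.72621543e+01, -4.89119937e+00]), 'qd': array([ 0.04373187, -0.03283762,  0.06943375,  0.08861785,  0.06444287,
       -0.02945244]), 'joint_efforts': array([-4.37264898e-03, -5.69396996e+01, -5.00562394e+01, -5.22130304e-04,
        1.48047408e-02,  4.47304990e-05]), 'tool_pos': array([ 147.10351957, -581.12747885,  244.2130333 ]), 'tcp_rot': array([-1.79890746e+02, -1.00448439e-02,  1.41962677e+01]), 'ft_force': array([ 0.29707712, -0.12676065,  0.17494889]), 'wrist_torque': array([-0.00694588, -0.05245296, -0.01051564]), 'grip_force': 0.0, 'finger_gap': 85.36133696145156}
scene {'vertical_fov': 49.01618744386476, 'cx': 315.5129553723742, 'cy': 240.48877731142278, 'k1': -0.060043435799068505, 'origin': array([ 972.32995128,  466.25762331, 1060.04283558]), 'rotation': array([ 35.30647903,   0.81210194, 142.56925301])}
top {'vertical_fov': 46.029866158412126, 'cx': 319.47323877381024, 'cy': 241.76486343381723, 'k1': -0.08384252263782928, 'origin': array([ 379.63796161,  -79.50932707, 1607.68094352]), 'rotation': array([  7.27513949,  -1.36033766, -89.99671916])}
wrist {'vertical_fov': 69.07664109565344, 'cx': 313.37025429065466, 'cy': 240.53767371738402, 'k1': 0.000625665959843559, 'tool_from_camera': array([[ 7.74820655e-04,  9.47141537e-01,  3.20815069e-01,
         8.03896697e+01],
       [ 9.99999235e-01, -4.24543887e-04, -1.16178119e-03,
        -1.49785541e-01],
       [-9.64171148e-04,  3.20815724e-01, -9.47141141e-01,
        -1.29321816e+02],
       [ 0.00000000e+00,  0.00000000e+00,  0.00000000e+00,
         1.00000000e+00]])}
```

View pics/scene0.png

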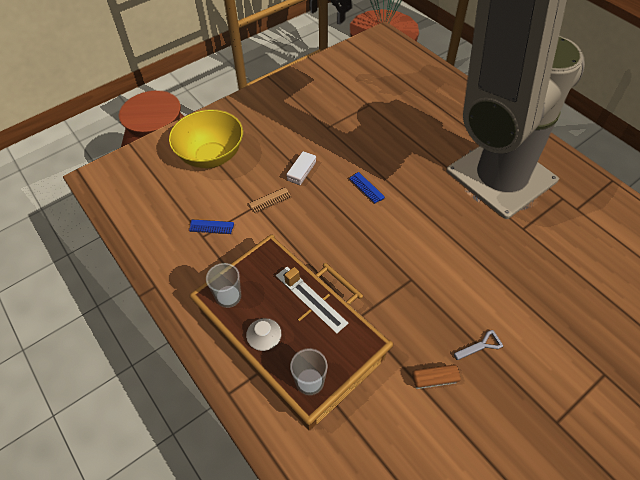

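View pics/top0.png

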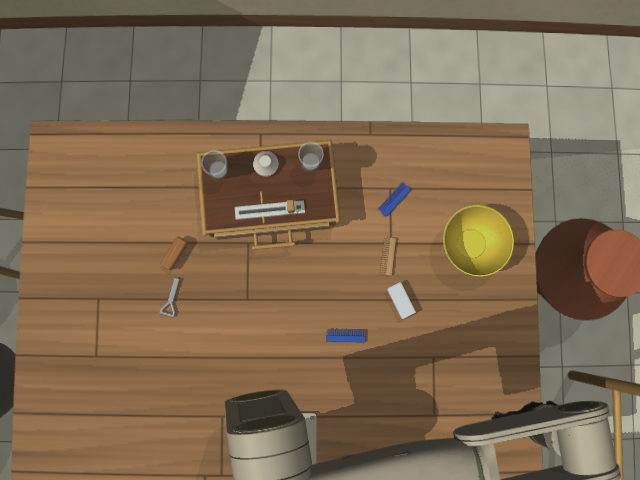

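The scene view shows the unit with the catch near (292,277). All four toiletries are there, seen in the top view: scraper (170,297), nail brush (173,253), wooden comb (389,256) and soap case (401,300). The comb-shaped things in the top view are blue (346,336), blue (395,199) and pale wood (389,256). The wooden one fits the description.

```bash
cat > h.py <<'E'
import numpy as np,cv2
from scipy.spatial.transform import Rotation as R
from bench import *
def tcp():
    s=sense(); return R.from_euler('xyz',s['tcp_rot'],degrees=True).as_matrix(),np.array(s['tool_pos'])
def cam(n,pose=None):
    c=camera_info(n)
    f=240/np.tan(np.radians(c['vertical_fov']/2))
    if n=='wrist':
        T=c['tool_from_camera'];r,p=pose or tcp(); Rm=r@T[:3,:3];o=r@T[:3,3]+p
    else: Rm=R.from_euler('xyz',c['rotation'],degrees=True).as_matrix();o=c['origin']
    return f,c['cx'],c['cy'],c['k1'],Rm,np.array(o)
def rays(C,px):
    f,cx,cy,k,Rm,o=C; px=np.atleast_2d(px).astype(float)
    d=(px-[cx,cy])/f; u=d.copy()
    for _ in range(20): u=d/(1+k*(u**2).sum(1,keepdims=True))
    v=np.c_[u[:,0],-u[:,1],-np.ones(len(u))]
    return o,v@Rm.T
def plane(C,px,z):
    o,v=rays(C,px); return o+v*((z-o[2])/v[:,2:3])
def proj(C,P):
    f,cx,cy,k,Rm,o=C; q=(np.atleast_2d(P)-o)@Rm; u=np.c_[q[:,0]/-q[:,2],-q[:,1]/-q[:,2]]
    return u*(1+k*(u**2).sum(1,keepdims=True))*f+[cx,cy]
def tri(C1,p1,C2,p2):
    o1,a=rays(C1,p1);o2,b=rays(C2,p2);out=[]
    for x,y in zip(a,b):
        t=np.linalg.lstsq(np.c_[x,-y],o2-o1,rcond=None)[0]
        A=o1+t[0]*x;B=o2+t[1]*y; out.append(np.r_[(A+B)/2,np.linalg.norm(A-B)])
    return np.array(out)
E
python3 - <<'E'
from h import *
np.set_printoptions(precision=1,suppress=True)
T=cam('top');S=cam('scene')
# rough pairs: soap, comb, brush, scraper, handle mid, catch top
t=[(401,300),(389,256),(173,253),(172,295),(274,246),(291,205)]
s=[(301,168),(270,199),(437,376),(476,346),(339,283),(292,271)]
print(tri(T,t,S,s))
a=cv2.imread('pics/top0.png')[130:270,150:420]; cv2.imwrite('pics/tc.png',cv2.resize(a,None,fx=2.9,fy=2.9,interpolation=2))
b=cv2.imread('pics/scene0.png')[225:435,180:400]; cv2.imwrite('pics/sc.png',cv2.resize(b,None,fx=2.8,fy=2.8,interpolation=2))
E
```

```text
[[ 417.9 -347.8   11.9    0.6]
 [ 543.2 -316.2    3.9    2. ]
 [ 548.4  296.7   22.6    1.3]
 [ 430.6  298.6   11.4    1.6]
 [ 570.1    8.6   34.4    5.5]
 [ 667.   -37.8  123.1    2.6]]
```

View pics/tc.png

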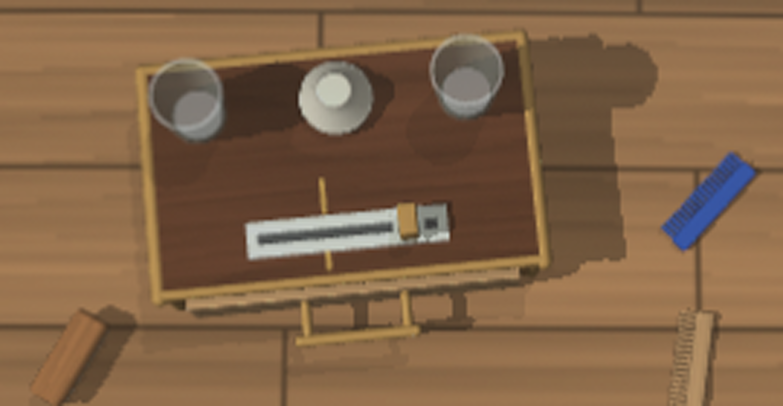

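View pics/sc.png

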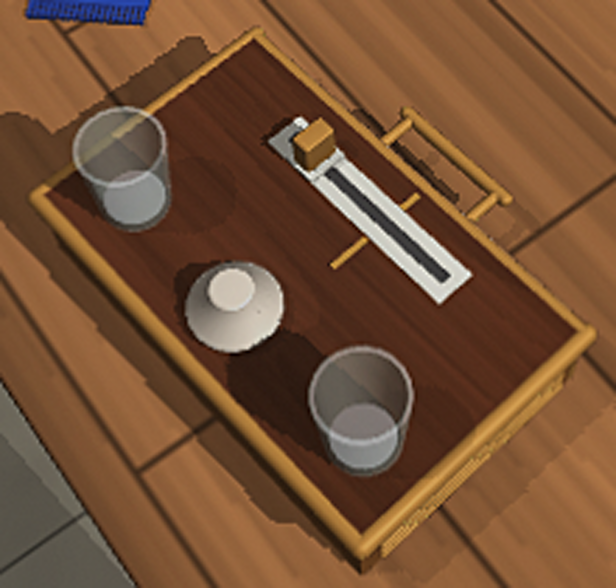

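The crops show the mark from (322,180) to (331,268) in the top crop, the catch block at (405,215), and the handle ends at (299,341) and (418,328). In the scene crop the same points are mark (333,265)–(418,197), block top (314,135), and handle ends (508,200) and (408,112).

Run:
```python
from h import *
np.set_printoptions(precision=1,suppress=True)
T=cam('top');S=cam('scene')
t=(np.array([(547,265),(157,300),(524,34),(140,70),(418,328),(299,341),(322,180),(331,268),(406,213)])+.5)/2.9-.5+[150,130]
s=(np.array([(258,33),(592,335),(38,195),(362,550),(408,112),(508,200),(333,265),(418,197),(315,136)])+.5)/2.8-.5+[180,225]
print("FR FL BR BL hR hL markback markfront catchtop\n",tri(T,t,S,s))
c=plane(T,t[:4],85);print(c,np.linalg.norm(c[0]-c[1]),np.linalg.norm(c[2]-c[0]))
c2=plane(S,s[:4],85);print(c2,np.linalg.norm(c2[0]-c2[1]),np.linalg.norm(c2[2]-c2[0]))
for C,p in((T,t),(S,s)): print(plane(C,p[4:6],50),plane(C,p[6:8],85),plane(C,p[8:],122))
# items by masks
for nm,C,f,rois in(('top',T,'pics/top0.png',dict(soap=(380,275,425,325),comb=(375,230,402,280),brush=(155,230,193,275),scr=(152,270,190,322))),('scene',S,'pics/scene0.png',dict(soap=(280,145,322,190),comb=(243,182,297,215),brush=(408,358,468,392),scr=(447,325,510,365)))):
    im=cv2.imread(f); hsv=cv2.cvtColor(im,cv2.COLOR_BGR2HSV)
    for k,(a,b,c,d) in rois.items():
        q=hsv[b:d,a:c]
        print(nm,k,'corners hsv',q[0,0],q[-1,-1],'mid',q[(d-b)//2,(c-a)//2])
```

```text
FR FL BR BL hR hL markback markfront catchtop
 [[ 632.5 -167.4   75.7    0.9]
 [ 597.1  201.    78.2    2.2]
 [ 855.8 -144.7   79.7    5.3]
 [ 819.9  223.2   80.2    1.5]
 [ 574.   -43.9   51.2    3.8]
 [ 561.9   69.    51.     1.7]
 [ 711.9   45.8   85.4    0.3]
 [ 627.1   37.2   82.6    2.7]
 [ 671.   -33.5  124.     4.9]]
[[ 631.3 -167.1   85. ]
 [ 596.8  199.    85. ]
 [ 856.5 -146.    85. ]
 [ 819.1  221.7   85. ]] 367.68848207015174 226.1203918181467
[[ 635.4 -161.    85. ]
 [ 599.   203.7   85. ]
 [ 854.5 -139.4   85. ]
 [ 820.2  224.9   85. ]] 366.52261115195796 220.13595254823736
[[575.5 -45.2  50. ]
 [562.6  68.5  50. ]] [[712.1  45.8  85. ]
 [627.7  36.1  85. ]] [[673.3 -35.1 122. ]]
[[572.2 -43.1  50. ]
 [560.9  69.2  50. ]] [[711.7  45.8  85. ]
 [627.1  39.2  85. ]] [[668.7 -32.8 122. ]]
top soap corners hsv [ 15 121 135] [ 15 122 152] mid [ 90   6 201]
top comb corners hsv [ 14 123 164] [ 15 122 138] mid [ 16 110 164]
top brush corners hsv [ 15 123 154] [ 15 119 135] mid [ 14 143 150]
top scr corners hsv [ 15 124 148] [ 14 122 152] mid [105   3 158]
scene soap corners hsv [ 13 151 140] [ 14 152 148] mid [ 20   4 208]
scene comb corners hsv [ 13 151 147] [ 13 153 153] mid [ 15 133 193]
scene brush corners hsv [ 13 153 130] [ 13 153 147] mid [ 13 173 168]
scene scr corners hsv [ 13 153 115] [ 13 150 151] mid [144   8 161]
```

Call:
apply_moves([
  [0.865,-0.628,0,0,0,0,1],
  [0.865,-0.628,0,0,0,0,1],
  [0.865,-0.628,0,0,0,0,1],
  [0.865,-0.628,0,0,0,0,1],
  [0.865,-0.628,0,0,0,0,1],
  [0.865,-0.628,0,0,0,0,1],
  [0.865,-0.628,0,0,0,0,1],
  [0.865,-0.628,0,0,0,0,1],
])

```text
time: 1.15
tool_pos: [311.9, -383.6, 245.0]
tcp_rot: [-180.0, 0.0, 14.2]
ft_force: [-0.3, -1.2, 0.8]
finger_gap: 85.7
grip_force: 0.0
```

Call:
apply_moves([
  [0.865,-0.628,0,0,0,0,1],
  [0.865,-0.628,0,0,0,0,1],
  [0.865,-0.628,0,0,0,0,1],
  [0.865,-0.628,0,0,0,0,1],
  [0.865,-0.628,0,0,0,0,1],
  [0.865,-0.628,0,0,0,0,1],
  [0.865,-0.628,0,0,0,0,1],
  [0.865,-0.628,0,0,0,0,1],
])

```text
time: 2.15
tool_pos: [476.2, -186.6, 245.0]
tcp_rot: [-180.0, 0.0, 14.2]
ft_force: [0.2, 0.1, 1.0]
finger_gap: 85.4
grip_force: 0.0
```

Call:
apply_moves([
  [0.865,-0.628,0,0,0,0,1],
  [0.865,-0.628,0,0,0,0,1],
  [0.865,-0.628,0,0,0,0,1],
  [0.865,-0.628,0,0,0,0,1],
  [0.865,-0.628,0,0,0,0,1],
  [0.865,-0.628,0,0,0,0,1],
  [0.865,-0.628,0,0,0,0,1],
  [0.865,-0.628,0,0,0,0,1],
])

```text
time: 3.15
tool_pos: [640.5, 10.3, 244.8]
tcp_rot: [-180.0, 0.0, 14.2]
ft_force: [0.5, -0.5, 0.5]
finger_gap: 85.4
grip_force: 0.0
```

Call:
apply_moves([
  [0,0,0,0,0,0.94,1],
  [0,0,0,0,0,0.94,1],
  [0,0,0,0,0,0,1],
])

```text
time: 3.52
tool_pos: [639.9, 9.6, 244.8]
tcp_rot: [-180.0, 0.0, 5.6]
ft_force: [-0.0, 0.3, -0.0]
finger_gap: 85.4
grip_force: 0.0
```

Run:
```python
from h import *
s=sense();print(s['time'],s['tool_pos'],s['tcp_rot'],s['joint_pos'].round(1))
cv2.imwrite("pics/w1.png",snapshot('wrist')[:,:,::-1])
```

```text
3.525 [639.88941295   9.56615042 244.76679485] [-1.79990276e+02  4.76184564e-02  5.61638087e+00] [-3.7 13.7 78.3  0.  88.  80.7]
```

View pics/w1.png

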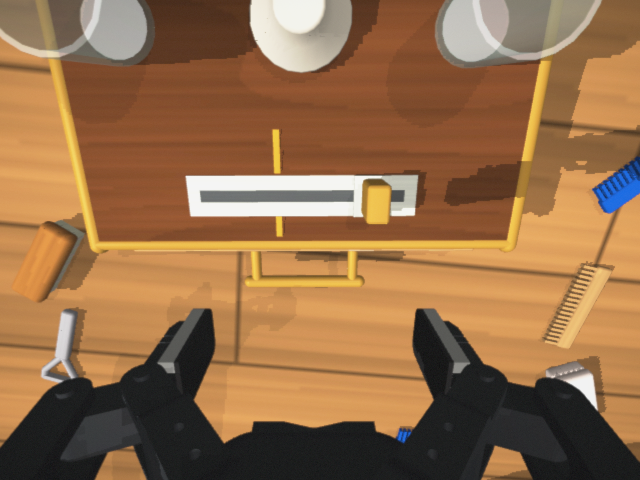

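The wrist view shows the catch block at (376,200), the brass mark from (276,130) to (280,236), the handle from (248,282) to (362,282), and the front rim corners at (97,247) and (512,245).

Run:
```python
from h import *
np.set_printoptions(precision=1,suppress=True)
W=cam('wrist');T=cam('top')
p1=[(97,247),(512,245),(276,130),(280,236),(188,196),(417,196)]
print(plane(W,p1,85)); print('handle',plane(W,[(248,282),(362,282)],50)); print('catch top',plane(W,[(362,180),(390,180),(376,193)],122),'bot front',plane(W,[(376,223)],90))
th=(np.array([(299,341),(418,328),(322,180),(331,268),(406,213)])+.5)/2.9-.5+[150,130]
print(tri(T,th,W,[(248,282),(362,282),(276,130),(280,236),(376,193)]))
im=cv2.imread('pics/w1.png')[150:300,180:440]
cv2.imwrite('pics/w1c.png',cv2.resize(im,None,fx=3,fy=3,interpolation=2))
```

```text
[[ 597.5  196.2   85. ]
 [ 635.6 -167.1   85. ]
 [ 711.3   45.8   85. ]
 [ 623.6   36.6   85. ]
 [ 651.2  115.8   85. ]
 [ 670.3  -75.4   85. ]]
handle [[559.4  68.1  50. ]
 [570.9 -48.   50. ]]
catch top [[684.2 -21.8 122. ]
 [686.2 -41.9 122. ]
 [675.9 -33.3 122. ]] bot front [[644.9 -43.8  90. ]]
[[562.   67.6  55.2   0.7]
 [574.6 -45.8  58.4   1. ]
 [711.4  45.5  88.3   0. ]
 [626.4  35.8  93.1   0.5]
 [674.6 -34.8 114.8   0.1]]
```

View pics/w1c.png

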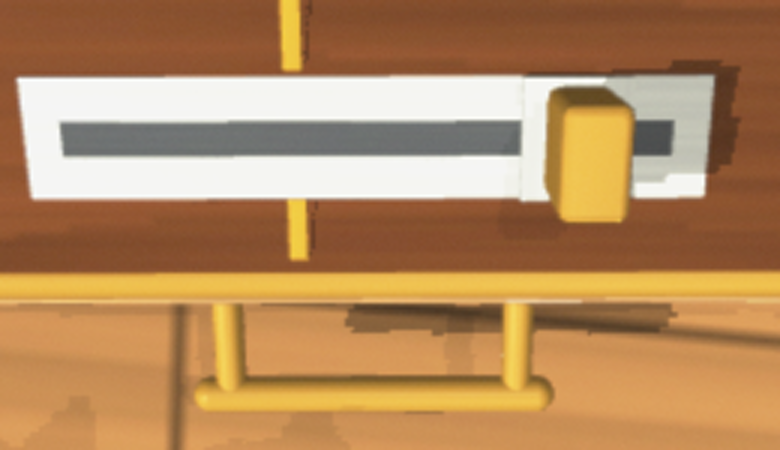

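Call:
apply_moves([
  [0.373,0.807,0.1,0,0,0,0.7],
  [0.373,0.807,0.4,0,0,0,0.7],
  [0,0,0.9,0,0,0,0.7],
  [0,0,0.9,0,0,0,0.7],
  [0,0,0.9,0,0,0,0.7],
  [0,0,0.8,0,0,0,0.7],
  [0,0,0.5,0,0,0,0.7],
  [0,0,0,0,0,0,0.7],
])

```text
time: 4.58
tool_pos: [666.0, -36.5, 108.8]
tcp_rot: [-180.0, 0.1, 5.6]
ft_force: [-0.0, 0.4, -0.4]
finger_gap: 59.8
grip_force: 0.0
```

Call:
apply_moves([
  [0,0,0,0,0,0,0],
  [0,0,0,0,0,0,0],
  [0,0,0,0,0,0,0],
  [0,0,0,0,0,0,0],
  [0,0,0,0,0,0,0],
  [0,0,0,0,0,0,0],
], grip_force=40)

```text
time: 5.32
tool_pos: [667.9, -36.7, 111.9]
tcp_rot: [180.0, -0.1, 5.6]
ft_force: [-0.2, 0.7, 6.8]
finger_gap: 17.4
grip_force: 41.4
```

Call:
apply_moves([
  [0,-0.2,-0.1,0,0,0,0],
  [0,-0.35,0,0,0,0,0],
  [0,-0.35,0,0,0,0,0],
  [0,-0.35,0,0,0,0,0],
  [0,-0.35,0,0,0,0,0],
  [0,-0.35,0,0,0,0,0],
  [0,-0.35,0,0,0,0,0],
  [0,-0.35,0,0,0,0,0],
])

```text
time: 6.32
tool_pos: [659.7, 42.6, 112.0]
tcp_rot: [180.0, -0.1, 5.6]
ft_force: [7.4, -1.8, -9.9]
finger_gap: 17.3
grip_force: 41.3
```

Call:
apply_moves([
  [0,0,0,0,0,0,0],
  [0,0,0,0,0,0,0],
  [0,0,0,0,0,0,0],
])

```text
time: 6.7
tool_pos: [659.7, 43.4, 112.0]
tcp_rot: [-179.9, -0.1, 5.6]
ft_force: [8.9, 2.3, -10.4]
finger_gap: 17.5
grip_force: 41.4
```

Call:
apply_moves([
  [0,0,0,0,0,0,0.7],
  [0,0,0,0,0,0,0.7],
  [0,0,0,0,0,0,0.7],
  [0,0,-0.7,0,0,0,0.7],
  [0,0,-1,0,0,0,0.7],
  [-0.3,0,-1,0,0,0,0.7],
  [-0.4,0,-1,0,0,0,0.7],
  [0,0,-0.7,0,0,0,0.7],
])

```text
time: 7.7
tool_pos: [638.9, 40.4, 249.1]
tcp_rot: [180.0, -0.2, 5.6]
ft_force: [0.6, -0.1, -0.2]
finger_gap: 60.2
grip_force: 0.0
```

Run:
```python
from h import *
np.set_printoptions(precision=1,suppress=True)
s=sense();print(s['time'],s['tool_pos'],s['tcp_rot'])
W=cam('wrist');u=snapshot('wrist')
cv2.imwrite("pics/w2.png",u[:,:,::-1])
P=proj(W,[(659.5,43,122),(659.7,43.4,85),(568,12.5,50)]);print(P)
cv2.imwrite('pics/w2c.png',cv2.resize(u[130:330,200:460,::-1],None,fx=2.8,fy=2.8,interpolation=2))
```

```text
7.7 [638.9  40.4 249.1] [180.   -0.2   5.6]
[[311.9 206.8]
 [311.6 196.8]
 [332.9 280.2]]
```

View pics/w2c.png

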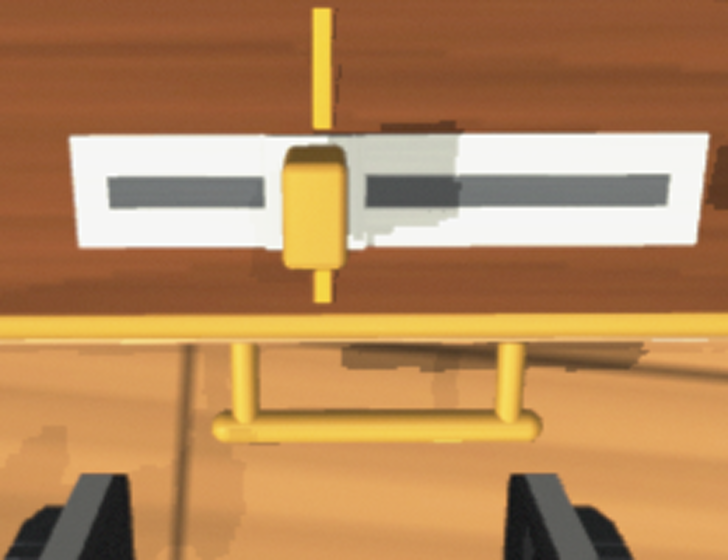

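Call:
apply_moves([
  [-0.827,0.241,0,0,0,0,0.35],
  [-0.827,0.241,0,0,0,0,0.35],
  [-0.827,0.241,0,0,0,0,0.35],
  [0,0,0,0,0,-0.982,0.35],
  [0,0,0,0,0,-0.982,0.35],
  [0,0,0,0,0,-0.982,0.35],
  [0,0,0,0,0,-0.982,0.35],
  [0,0,0,0,0,-0.982,0.35],
])

```text
time: 8.75
tool_pos: [566.7, 11.7, 245.1]
tcp_rot: [-180.0, 0.0, 28.2]
ft_force: [0.4, -0.4, -0.7]
finger_gap: 30.2
grip_force: 0.0
```

Call:
apply_moves([
  [0,0,0.4,0,0,-0.982,0.35],
  [0,0,0.4,0,0,-0.982,0.35],
  [0,0,0.4,0,0,-0.982,0.35],
  [0,0,0.4,0,0,-0.982,0.35],
  [0,0,0.4,0,0,-0.982,0.35],
  [0,0,0.4,0,0,-0.982,0.35],
  [0,0,0.4,0,0,-0.982,0.35],
  [0,0,0.4,0,0,-0.982,0.35],
])

```text
time: 9.75
tool_pos: [566.6, 11.7, 148.7]
tcp_rot: [-180.0, 0.0, 64.2]
ft_force: [0.5, 0.2, 0.6]
finger_gap: 29.9
grip_force: 0.0
```

Call:
apply_moves([
  [0,0,0,0,0,-0.982,0.35],
  [0,0,0,0,0,-0.982,0.35],
  [0,0,0,0,0,-0.982,0.35],
  [0,0,0,0,0,-0.982,0.35],
  [0,0,0,0,0,-0.982,0.35],
  [0,0,0,0,0,-0.982,0.35],
  [0,0,0,0,0,-0.982,0.35],
  [0,0,0,0,0,0,0.35],
])

```text
time: 10.75
tool_pos: [566.6, 11.7, 149.1]
tcp_rot: [-180.0, -0.0, 95.6]
ft_force: [0.4, 0.5, -0.1]
finger_gap: 30.0
grip_force: 0.0
```

Run:
```python
from h import *
np.set_printoptions(precision=1,suppress=True)
s=sense();print(s['time'],s['tool_pos'],s['tcp_rot'],s['joint_pos'],s['finger_gap'])
W=cam('wrist');u=snapshot('wrist')
cv2.imwrite("pics/w3.png",u[:,:,::-1])
print(proj(W,[(568,12.5,50),(562,69,50),(574,-44,50)]))
```

```text
10.75 [566.6  11.7 149.1] [-180.    -0.    95.6] [-4.   6.1 96.9  0.  76.9 -9.6] 29.982799964852333
[[318.6 246.2]
 [318.3 163. ]
 [318.8 317.7]]
```

View pics/w3.png

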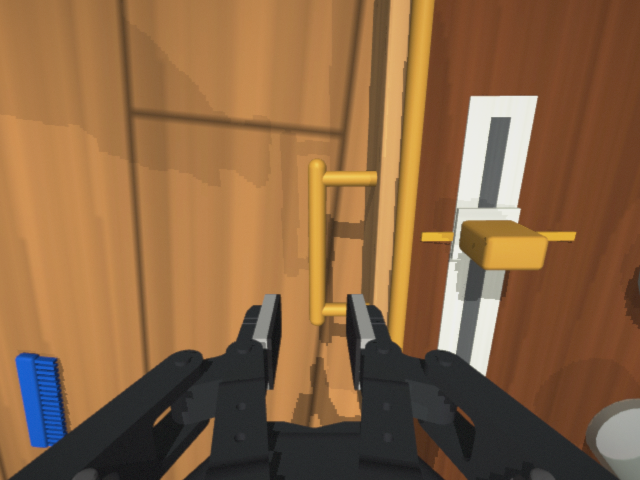

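The bar runs from (318,162) to (318,323), in line with the fingers, and the catch carriage at (487,235) sits on the mark. I'll go down and grip the bar.

Call:
apply_moves([
  [0,0,0.9,0,0,0,0.35],
  [0,0,0.9,0,0,0,0.35],
  [0,0,0.9,0,0,0,0.35],
  [0,0,0.5,0,0,0,0.35],
  [0,0,0.3,0,0,0,0.35],
  [0,0,0,0,0,0,0],
  [0,0,0,0,0,0,0],
  [0,0,0,0,0,0,0],
], grip_force=60)

```text
time: 11.8
tool_pos: [566.7, 11.7, 44.5]
tcp_rot: [180.0, 0.0, 95.6]
ft_force: [4.7, 0.9, -8.0]
finger_gap: 9.8
grip_force: 58.5
```

Call:
apply_moves([
  [0,0,0,0,0,0,0],
  [0,0,0,0,0,0,0],
])

```text
time: 12.05
tool_pos: [566.6, 11.7, 44.5]
tcp_rot: [180.0, 0.0, 95.6]
ft_force: [3.3, 1.1, -7.0]
finger_gap: 10.3
grip_force: 58.6
```

Call:
apply_moves([
  [0,-0.5,0,0,0,0,0],
  [0,-0.5,0,0,0,0,0],
  [0,-0.5,0,0,0,0,0],
  [0,-0.5,0,0,0,0,0],
  [0,-0.5,0,0,0,0,0],
  [0,-0.5,0,0,0,0,0],
  [0,-0.5,0,0,0,0,0],
  [0,-0.4,0,0,0,0,0],
])

```text
time: 13.05
tool_pos: [451.9, 0.0, 44.6]
tcp_rot: [179.7, 0.0, 95.6]
ft_force: [17.0, -0.5, -25.9]
finger_gap: 9.9
grip_force: 59.3
```

Call:
apply_moves([
  [0,-0.2,0,0,0,0,0],
  [0,-0.2,0,0,0,0,0],
  [0,-0.05,0,0,0,0,0],
  [0,0,0,0,0,0,0],
])

```text
time: 13.55
tool_pos: [439.4, -1.2, 44.6]
tcp_rot: [179.6, 0.1, 95.6]
ft_force: [22.0, 0.0, -27.8]
finger_gap: 10.1
grip_force: 59.8
```

Call:
apply_moves([
  [0,-0.1,0,0,0,0,0],
  [0,-0.07,0,0,0,0,0],
  [0,0,0,0,0,0,0],
])

```text
time: 13.92
tool_pos: [438.9, -1.3, 45.1]
tcp_rot: [179.0, 0.1, 95.6]
ft_force: [52.1, 3.4, -57.1]
finger_gap: 9.5
grip_force: 57.9
```

Call:
apply_moves([
  [0,0.1,0,0,0,0,0],
  [0,0.1,0,0,0,0,0],
  [0,0.1,0,0,0,0,0],
  [0,0,0,0,0,0,0],
])

```text
time: 14.42
tool_pos: [441.5, -1.0, 44.7]
tcp_rot: [179.9, 0.0, 95.6]
ft_force: [7.9, -1.5, -11.2]
finger_gap: 10.1
grip_force: 62.1
```

Call:
apply_moves([
  [0,0,0,0,0,0,0.35],
  [0,0,0,0,0,0,0.35],
  [0,0,0,0,0,0,0.35],
  [0,0,-0.5,0,0,0,0.35],
  [0,0,-1,0,0,0,0.35],
  [0,0,-1,0,0,0,0.35],
  [0,0,-1,0,0,0,0.35],
  [0,0,-1,0,0,0,0.35],
])

```text
time: 15.42
tool_pos: [440.5, -0.7, 181.6]
tcp_rot: [179.9, 0.0, 95.6]
ft_force: [0.7, 0.2, -0.6]
finger_gap: 29.7
grip_force: 0.0
```

Call:
apply_moves([
  [0,0,-1,0,0,0,1],
  [0,0,-1,0,0,0,1],
  [0,0,0,0,0,0,1],
])

```text
time: 15.8
tool_pos: [442.0, -0.8, 243.4]
tcp_rot: [179.6, 0.1, 95.6]
ft_force: [0.1, 0.5, -1.1]
finger_gap: 82.3
grip_force: 0.0
```

Run:
```python
from h import *
np.set_printoptions(precision=1,suppress=True)
s=sense();print(s['time'],s['tool_pos'],s['tcp_rot'],s['joint_pos'])
u=snapshot('top'); cv2.imwrite("pics/top1.png",u[:,:,::-1])
cv2.imwrite('pics/top1c.png',cv2.resize(u[140:350,150:430,::-1],None,fx=2.8,fy=2.8,interpolation=2))
cv2.imwrite("pics/scene1.png",snapshot('scene')[:,:,::-1])
```

```text
15.8 [442.   -0.8 243.4] [179.6   0.1  95.6] [ -6.8 -18.1 109.5   0.   88.3 -12.4]
```

View pics/top1c.png

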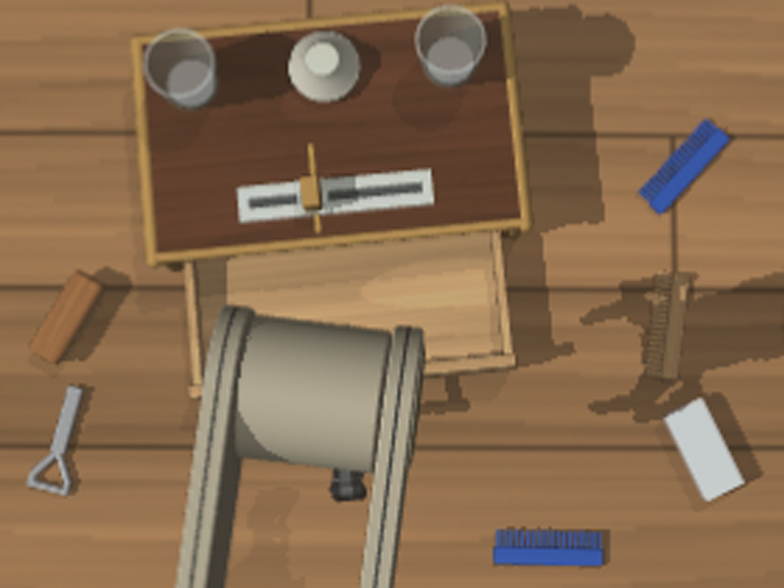

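The top crop shows the drawer held open: its front panel lies along (190,390)–(513,360) and the catch is on the mark at (311,190). The comb is at (668,326), soap case (705,450), brush (66,317) and scraper (62,440), all where they were.

Run:
```python
from h import *
np.set_printoptions(precision=1,suppress=True)
T=cam('top')
f=lambda p:(np.array(p)+.5)/2.8-.5+[150,140]
for n,z,p in(('comb',10,[(681,274),(663,378)]),('brush',30,[(45,357),(90,277)]),('scr',8,[(75,388),(50,492)]),('soap',29,[(681,408),(727,493)]),('panel',66,[(193,392),(514,362)]),('sideL',45,[(190,262),(194,390)]),('sideR',45,[(500,235),(508,355)])):
    P=plane(T,f(p),z);d=P[0]-P[1];print(n,P.mean(0),np.linalg.norm(d),'yaw',np.degrees(np.arctan2(d[1],d[0])),P.ravel())
```

```text
comb [ 543.2 -318.    10. ] 108.48262728984791 yaw -10.668496295867339 [ 596.5 -328.    10.   489.9 -307.9   10. ]
brush [548.5 292.1  30. ] 91.45518459822979 yaw 152.09476376736674 [508.1 313.5  30.  588.9 270.7  30. ]
scr [426.2 298.6   8. ] 106.99033012301392 yaw -12.046987117705754 [478.5 287.5   8.  373.9 309.8   8. ]
soap [ 416.2 -345.4   29. ] 95.93178600746553 yaw 27.94833796678783 [ 458.5 -322.9   29.   373.8 -367.9   29. ]
panel [486.5   2.5  66. ] 314.09182392565356 yaw 95.49320751807244 [ 471.5  158.8   66.   501.6 -153.8   66. ]
sideL [538.5 164.5  45. ] 127.7049351655867 yaw 3.0396460957177367 [602.3 167.9  45.  474.7 161.1  45. ]
sideR [ 570.4 -145.1   45. ] 120.6210115027766 yaw 3.663460294929854 [ 630.6 -141.2   45.   510.2 -148.9   45. ]
```

Call:
apply_moves([
  [-0.986,0.211,0.13,0,0,0,1],
  [-0.986,0.211,0.13,0,0,0,1],
  [-0.986,0.211,0.13,0,0,0,1],
  [-0.986,0.211,0.13,0,0,0,1],
  [-0.986,0.211,0.13,0,0,0,1],
  [-0.986,0.211,0.13,0,0,0,1],
  [-0.986,0.211,0.13,0,0,0,1],
  [-0.986,0.211,0.13,0,0,0,1],
])

```text
time: 16.9
tool_pos: [513.3, -231.7, 206.4]
tcp_rot: [-179.9, -0.1, 95.6]
ft_force: [0.7, 0.8, 1.3]
finger_gap: 85.5
grip_force: 0.0
```

Call:
apply_moves([
  [-0.986,0.211,0.13,0,0,0,1],
  [-0.986,0.211,0.13,0,0,0,1],
  [-0.986,0.211,0.13,0,0,0,1],
  [0,0,0,0,0,-0.946,1],
  [0,0,0,0,0,-0.946,1],
  [0,0,0,0,0,-0.946,1],
  [0,0,0,0,0,-0.946,1],
  [0,0,0,0,0,-0.946,1],
])

```text
time: 17.9
tool_pos: [540.6, -317.1, 194.7]
tcp_rot: [-179.9, -0.2, 117.4]
ft_force: [0.5, -0.9, 0.1]
finger_gap: 85.4
grip_force: 0.0
```

Call:
apply_moves([
  [0,0,0,0,0,-0.946,1],
  [0,0,0,0,0,-0.946,1],
  [0,0,0,0,0,-0.946,1],
  [0,0,0,0,0,-0.946,1],
  [0,0,0,0,0,-0.946,1],
  [0,0,0,0,0,-0.946,1],
  [0,0,0,0,0,-0.946,1],
  [0,0,0,0,0,-0.946,1],
])

```text
time: 18.9
tool_pos: [540.6, -317.1, 194.7]
tcp_rot: [180.0, -0.2, 152.1]
ft_force: [-0.1, 0.4, 0.2]
finger_gap: 85.5
grip_force: 0.0
```

Call:
apply_moves([
  [0,0,0,0,0,-0.946,1],
  [0,0,0,0,0,-0.946,1],
  [0,0,0,0,0,-0.946,1],
  [0,0,0,0,0,-0.946,1],
  [0,0,0,0,0,0,1],
])

```text
time: 19.52
tool_pos: [540.8, -317.2, 194.9]
tcp_rot: [179.9, -0.1, 169.3]
ft_force: [-0.9, -0.8, -0.1]
finger_gap: 85.6
grip_force: 0.0
```

Run:
```python
from h import *
np.set_printoptions(precision=1,suppress=True)
s=sense();print(s['time'],s['tool_pos'],s['tcp_rot'],s['joint_pos'])
np.save('pw4.npy',np.r_[s['tool_pos'],s['tcp_rot']])
u=snapshot('wrist'); cv2.imwrite("pics/w4.png",u[:,:,::-1])
print(proj(cam('wrist'),[(596.5,-328,10),(489.9,-308,10)]))
```

```text
19.525 [ 540.8 -317.2  194.9] [179.9  -0.1 169.3] [ -35.1   13.3   84.1   -0.    82.8 -114.4]
[[314.  274.3]
 [313.9 161.9]]
```

View pics/w4.png

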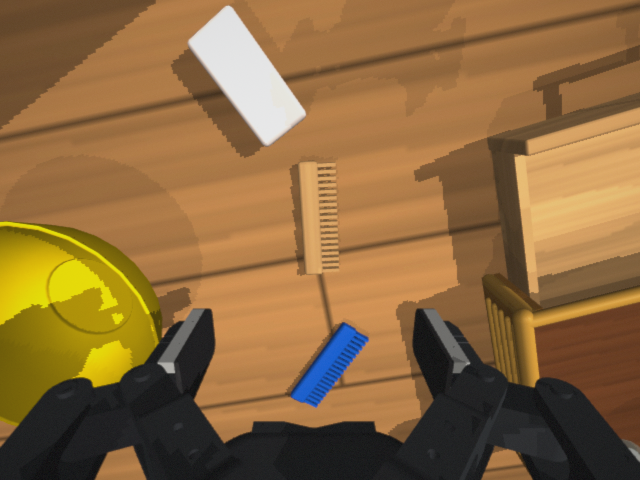

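The wrist view shows the pale-wood comb at (300–339, 163–274), clearly wooden next to the blue one at (330,363). The soap case has corners (229,6), (305,112), (268,145) and (190,42).

Run:
```python
from h import *
np.set_printoptions(precision=1,suppress=True)
T=cam('top'); q=np.load('pw4.npy'); W=cam('wrist',(R.from_euler('xyz',q[3:],degrees=True).as_matrix(),q[:3]))
f=lambda p:(np.array(p)+.5)/2.8-.5+[150,140]
def mk(im,roi,fn):
    a,b,c,d=roi; m=fn(cv2.cvtColor(im,cv2.COLOR_BGR2HSV)[b:d,a:c].astype(int)).astype('uint8'); m=cv2.morphologyEx(m,cv2.MORPH_CLOSE,np.ones((7,7)))
    k=max(cv2.findContours(m,0,2)[0],key=cv2.contourArea); r=cv2.minAreaRect(k); return cv2.boxPoints(r)+[a,b],np.array(r[0])+[a,b]
w=cv2.imread('pics/w4.png');t=cv2.imread('pics/top1.png')
h=cv2.cvtColor(w,cv2.COLOR_BGR2HSV);print(h[200,308],h[200,280],h[75,245])
sb,sc=mk(w,(150,0,330,160),lambda x:(x[...,1]<40)&(x[...,2]>150))
tb,tc=mk(t,(370,265,430,340),lambda x:(x[...,1]<40)&(x[...,2]>140))
print('soap',sc,tc,tri(T,[tc],W,[sc]),plane(W,sb,29))
cb=np.array([(300,163),(337,163),(339,272),(303,274)])
ct=f([(690,275),(655,272),(648,377),(678,380)])
print('comb',tri(T,ct,W,cb),tri(T,ct,W,cb).mean(0)); print(plane(W,cb,8),plane(W,cb,8).mean(0))
# drawer corners seen: front-left panel
print('panel outer/inner right corner, z66',plane(W,[(489,139),(527,152)],66))
```

```text
[ 17 132 222] [ 15 150 185] [120   1 230]
soap [246.8  75.6] [400.8 300.1] [[ 416.9 -342.6   47.1    2.1]] [[ 380.4 -387.2   29. ]
 [ 365.3 -347.6   29. ]
 [ 449.9 -303.    29. ]
 [ 469.  -345.    29. ]]
comb [[ 488.  -278.   474.6   94.6]
 [ 529.9 -288.   139.8  101.3]
 [ 481.6 -281.7  251.8   44.7]
 [ 470.4 -293.4  290.4   25.8]] [ 492.5 -285.3  289.2   66.6]
[[ 488.5 -320.3    8. ]
 [ 494.6 -287.9    8. ]
 [ 599.2 -303.3    8. ]
 [ 594.7 -338.6    8. ]] [ 544.3 -312.5    8. ]
panel outer/inner right corner, z66 [[ 491.3 -181.5   66. ]
 [ 505.5 -154.8   66. ]]
```

Call:
apply_moves([
  [-0.08,0.14,0.9,0,0,0,0.75],
  [0,0,0.9,0,0,0,0.75],
  [0,0,0.9,0,0,0,0.75],
  [0,0,0.9,0,0,0,0.75],
  [0,0,0.9,0,0,0,0.75],
  [0,0,0.9,0,0,0,0.75],
  [0,0,0.5,0,0,0,0.75],
  [0,0,0,0,0,0,0.75],
])

```text
time: 20.58
tool_pos: [543.6, -313.3, 17.9]
tcp_rot: [179.9, -0.2, 169.3]
ft_force: [-0.5, 0.0, 0.7]
finger_gap: 63.8
grip_force: 0.0
```

Call:
apply_moves([
  [0,0,0,0,0,0,0],
  [0,0,0,0,0,0,0],
  [0,0,0,0,0,0,0],
  [0,0,0,0,0,0,0],
  [0,0,0,0,0,0,0],
], grip_force=40)

```text
time: 21.2
tool_pos: [546.1, -316.0, 22.2]
tcp_rot: [-179.8, 0.2, 169.3]
ft_force: [-1.3, -3.8, 7.3]
finger_gap: 15.9
grip_force: 39.8
```

Run:
```python
from h import *
np.set_printoptions(precision=1,suppress=True)
T=cam('top'); q=np.load('pw4.npy'); W=cam('wrist',(R.from_euler('xyz',q[3:],degrees=True).as_matrix(),q[:3]))
f=lambda p:(np.array(p)+.5)/2.8-.5+[150,140]
cb=np.array([(300,163),(337,163),(339,272),(303,274)])
ct=f([(678,380),(648,377),(655,272),(690,275)])
print(tri(T,ct,W,cb))
sb=np.array([(229,6),(305,112),(268,145),(190,42)]);st=f([(710,502),(665,418),(698,398),(745,484)])
print(tri(T,st,W,sb)); print(plane(W,sb,29),plane(T,st,29))
```

```text
[[ 485.6 -318.6   39.9    0.5]
 [ 490.  -289.1   38.9    2.2]
 [ 599.3 -302.5    6.8    1.7]
 [ 596.4 -338.7    3.8    0.8]]
[[ 365.  -350.1   23.7    2.9]
 [ 448.4 -307.2   26.3    0.7]
 [ 468.8 -343.9   10.4    2. ]
 [ 382.3 -386.2   21.2    2.9]]
[[ 366.8 -347.9   29. ]
 [ 448.2 -307.4   29. ]
 [ 467.4 -342.    29. ]
 [ 383.9 -382.7   29. ]] [[ 364.9 -350.7   29. ]
 [ 448.6 -306.7   29. ]
 [ 468.6 -340.2   29. ]
 [ 382.7 -386.2   29. ]]
```

The gap of 16 mm and the 4 mm rise mean the fingers rode over the teeth and hold only the spine. I'll regrasp across the whole width, lower.

Call:
apply_moves([
  [0,0,0,0,0,0,0.65],
  [0,0,0,0,0,0,0.65],
  [0,0,-0.3,0,0,0,0.65],
  [0,0.27,0,0,0,0,0.65],
  [0,0,0.2,0,0,0,0.65],
  [0,0,0.28,0,0,0,0.65],
  [0,0,0,0,0,0,0.65],
])

```text
time: 22.08
tool_pos: [545.1, -305.4, 12.3]
tcp_rot: [179.9, -0.1, 169.3]
ft_force: [0.1, 0.4, 0.5]
finger_gap: 55.5
grip_force: 0.0
```

Call:
apply_moves([
  [0,0,0,0,0,0,0],
  [0,0,0,0,0,0,0],
  [0,0,0,0,0,0,0],
  [0,0,0,0,0,0,0],
  [0,0,0,0,0,0,0],
])

```text
time: 22.7
tool_pos: [546.2, -306.1, 14.1]
tcp_rot: [-180.0, 0.0, 169.3]
ft_force: [-0.8, -0.3, 0.3]
finger_gap: 32.6
grip_force: 39.7
```

Call:
apply_moves([
  [0,0,-0.3,0,0,0,0],
  [0,0,-0.8,0,0,0,0],
  [0,0,-1,0,0,0,0],
  [0,0,-1,0,0,0,0],
  [0,0,-1,0,0,0,0],
  [0,0,-1,0,0,0,0],
  [0,0,-1,0,0,0,0],
  [0,0,0,0,0,0,0],
])

```text
time: 23.7
tool_pos: [547.9, -307.2, 201.3]
tcp_rot: [-179.8, 0.4, 169.3]
ft_force: [1.2, 0.3, -1.0]
finger_gap: 32.8
grip_force: 39.8
```

Call:
apply_moves([
  [0.235,0.988,0,0,0,0,0],
  [0.235,0.988,0,0,0,0,0],
  [0.235,0.988,0,0,0,0,0],
  [0.235,0.988,0,0,0,0,0],
  [0.235,0.988,0,0,0,0,0],
  [0.235,0.988,0,0,0,0,0],
  [0.235,0.988,0,0,0,0,0],
  [0.235,0.988,0,0,0,0,0],
])

```text
time: 24.7
tool_pos: [533.9, -61.5, 195.8]
tcp_rot: [180.0, -0.1, 169.3]
ft_force: [-0.0, 0.1, -0.6]
finger_gap: 32.6
grip_force: 39.8
```

Call:
apply_moves([
  [0.235,0.988,0,0,0,0,0],
  [0.235,0.988,0,0,0,0,0],
  [0.235,0.988,0,0,0,0,0],
  [0.235,0.988,0,0,0,0,0],
  [0.235,0.988,0,0,0,0,0],
  [0,0,0,0,0,0.946,0],
  [0,0,0,0,0,0.946,0],
  [0,0,0,0,0,0.946,0],
])

```text
time: 25.7
tool_pos: [526.8, 89.7, 195.7]
tcp_rot: [-180.0, -0.1, 156.2]
ft_force: [-0.1, -0.1, -0.3]
finger_gap: 32.8
grip_force: 39.9
```

Call:
apply_moves([
  [0,0,0,0,0,0.946,0],
  [0,0,0,0,0,0.946,0],
  [0,0,0,0,0,0.946,0],
  [0,0,0,0,0,0.946,0],
  [0,0,0,0,0,0.946,0],
  [0,0,0,0,0,0.946,0],
  [0,0,0,0,0,0.946,0],
  [0,0,0,0,0,0.946,0],
])

```text
time: 26.7
tool_pos: [526.8, 89.5, 195.7]
tcp_rot: [-179.9, -0.0, 121.5]
ft_force: [-0.4, 0.3, -0.8]
finger_gap: 32.8
grip_force: 39.9
```

Call:
apply_moves([
  [0,0,0,0,0,0.946,0],
  [0,0,0,0,0,0.946,0],
  [0,0,0,0,0,0.946,0],
  [0,0,0,0,0,0.946,0],
  [0,0,0,0,0,0.946,0],
  [0,0,0,0,0,0.946,0],
  [0,0,0,0,0,0,0],
])

```text
time: 27.58
tool_pos: [526.9, 89.5, 195.9]
tcp_rot: [-179.9, -0.0, 95.6]
ft_force: [0.5, -0.8, -0.7]
finger_gap: 32.3
grip_force: 39.9
```

Run:
```python
from h import *
np.set_printoptions(precision=1,suppress=True)
s=sense();print(s['time'],s['tool_pos'],s['tcp_rot'],s['joint_pos'])
np.save('pw5.npy',np.r_[s['tool_pos'],s['tcp_rot']])
u=snapshot('wrist'); cv2.imwrite("pics/w5.png",u[:,:,::-1])
O=np.array([616,18,0]);c,n=np.cos(np.radians(5.6)),np.sin(np.radians(5.6));U=np.array([[c,-n,0],[n,c,0],[0,0,1]])
print(proj(cam('wrist'),[O+U@p for p in [(0,150,85),(-125,150,66),(-60,0,16),(-125,0,66)]]))
```

```text
27.575 [526.9  89.5 195.9] [-179.9   -0.    95.6] [ 4.1 -1.  99.2  0.  81.8 -1.5]
[[439.9 141.9]
 [256.2 140. ]
 [337.4 295.3]
 [265.  322.6]]
```

View pics/w5.png

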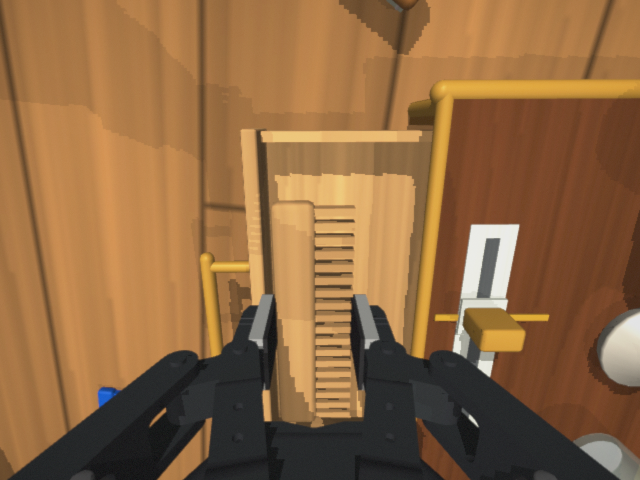

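The comb is held at (272–355, 200–425), with the drawer beneath it. The panel top is between (248,180) and (262,180), the far side wall at row 135, the board edge at (432,180), and the catch on the mark at (487,325).

```bash
cat >> h.py <<'E'
O=np.array([616,18,0]);_c,_s=np.cos(np.radians(5.6)),np.sin(np.radians(5.6));U=np.array([[_c,-_s,0],[_s,_c,0],[0,0,1]])
def unit(P): return (np.asarray(P)-O)@U
def cams(q): return cam('wrist',(R.from_euler('xyz',q[3:],degrees=True).as_matrix(),q[:3]))
E
python3 - <<'E'
from h import *
np.set_printoptions(precision=1,suppress=True)
W=cams(np.load('pw5.npy'))
print('panel out,in',unit(plane(W,[(248,180),(258,180)],66)))
print('board edge',unit(plane(W,[(431,180),(420,300)],85)))
print('side wall top',unit(plane(W,[(340,131),(340,141)],45)))
print('comb',unit(plane(W,[(272,205),(355,207),(272,420)],190)), 'tcp',unit(np.load('pw5.npy')[:3]))
print('handle',unit(plane(W,[(206,260)],50)))
E
```

```text
panel out,in [[-132.6  121.6   66. ]
 [-125.2  121.6   66. ]]
board edge [[ -3.3 124.8  85. ]
 [ -1.7  32.4  85. ]]
side wall top [[-63.8 155.9  45. ]
 [-63.6 148.5  45. ]]
comb [[-100.3  131.2  190. ]
 [ -67.4  130.4  190. ]
 [-104.3   22.3  190. ]] tcp [-81.7  79.9 195.9]
handle [[-175.3   51.2   50. ]]
```

Call:
apply_moves([
  [0,0,0.9,0,0,0,0],
  [0,0,0.9,0,0,0,0],
  [0,0,0.9,0,0,0,0],
  [0,0,0.9,0,0,0,0],
  [0,0,0.9,0,0,0,0],
  [0,0,0.6,0,0,0,0],
  [0,0,0.3,0,0,0,0],
  [0,0,0,0,0,0,0],
])

```text
time: 28.62
tool_pos: [528.4, 89.6, 35.7]
tcp_rot: [179.9, 0.0, 95.6]
ft_force: [-0.2, 0.4, -0.2]
finger_gap: 32.7
grip_force: 39.8
```

Call:
apply_moves([
  [0,0,0.06,0,0,0,0],
  [0,0,0,0,0,0,0.5],
  [0,0,0,0,0,0,0.5],
  [0,0,0,0,0,0,0.5],
  [0,0,-0.4,0,0,0,0.5],
  [0,0,-1,0,0,0,0.5],
  [0,0,-1,0,0,0,0.5],
  [0,0,-1,0,0,0,0.5],
])

```text
time: 29.62
tool_pos: [527.3, 89.5, 136.7]
tcp_rot: [180.0, -0.0, 95.6]
ft_force: [0.6, 0.3, -0.6]
finger_gap: 42.5
grip_force: 0.0
```

Call:
apply_moves([
  [0.9,-0.315,-0.25,0,0,0,1],
  [0.9,-0.315,-0.25,0,0,0,1],
  [0.9,-0.315,-0.25,0,0,0,1],
  [0.9,-0.315,-0.25,0,0,0,1],
  [0.9,-0.315,-0.25,0,0,0,1],
  [0.9,-0.315,-0.25,0,0,0,1],
  [0.9,-0.315,-0.25,0,0,0,1],
  [0.9,-0.315,-0.25,0,0,0,1],
])

```text
time: 30.62
tool_pos: [430.6, 297.9, 196.1]
tcp_rot: [180.0, -0.0, 95.6]
ft_force: [0.2, 0.5, 0.2]
finger_gap: 85.2
grip_force: 0.0
```

Call:
apply_moves([
  [0,0,0,0,0,-0.987,1],
  [0,0,0,0,0,-0.987,1],
  [0,0,0,0,0,-0.987,1],
  [0,0,0,0,0,-0.987,1],
  [0,0,0,0,0,-0.987,1],
  [0,0,0,0,0,-0.987,1],
  [0,0,0,0,0,-0.987,1],
  [0,0,0,0,0,-0.987,1],
])

```text
time: 31.62
tool_pos: [431.0, 297.1, 195.8]
tcp_rot: [180.0, 0.0, 132.0]
ft_force: [-0.5, 0.3, -0.2]
finger_gap: 85.5
grip_force: 0.0
```

Call:
apply_moves([
  [0,0,0,0,0,-0.987,1],
  [0,0,0,0,0,-0.987,1],
  [0,0,0,0,0,-0.987,1],
  [0,0,0,0,0,-0.987,1],
  [0,0,0,0,0,-0.987,1],
  [0,0,0,0,0,-0.987,1],
  [0,0,0,0,0,-0.987,1],
  [0,0,0,0,0,-0.987,1],
])

```text
time: 32.62
tool_pos: [431.0, 297.1, 195.8]
tcp_rot: [180.0, 0.0, 168.2]
ft_force: [-0.3, 0.3, 1.1]
finger_gap: 84.9
grip_force: 0.0
```

Run:
```python
from h import *
np.set_printoptions(precision=1,suppress=True)
s=sense();print(s['time'],s['tool_pos'],s['tcp_rot'],s['joint_pos'])
np.save('pw6.npy',np.r_[s['tool_pos'],s['tcp_rot']])
u=snapshot('wrist'); cv2.imwrite("pics/w6.png",u[:,:,::-1])
cv2.imwrite("pics/top2.png",snapshot('top')[:,:,::-1]);cv2.imwrite("pics/scene2.png",snapshot('scene')[:,:,::-1])
```

```text
32.625 [431.  297.1 195.8] [180.    0.  168.2] [ 29.   -2.8 101.   -0.   81.8 -49.2]
```

View pics/w6.png

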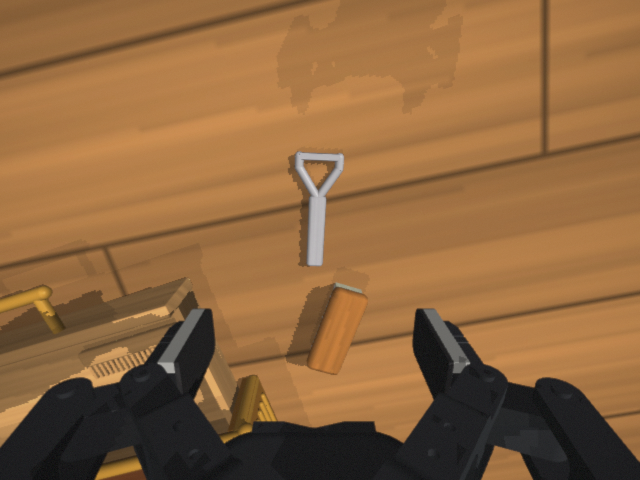

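The scraper runs from its handle end (315,265) to its head at (320,152). The nail brush has corners (333,283), (367,293), (338,373) and (307,364).

Run:
```python
from h import *
np.set_printoptions(precision=1,suppress=True)
W=cams(np.load('pw6.npy'));T=cam('top');S=cam('scene')
print('scr',plane(W,[(315,265),(317.5,213),(320,152)],8)); b=plane(W,[(335,290),(366,294),(338,373),(308,364)],30);print('brush',b,b.mean(0))
# height check with masks in top / scene / wrist
def mk(f,roi,fn):
    a,b,c,d=roi;im=cv2.imread(f);m=fn(cv2.cvtColor(im,cv2.COLOR_BGR2HSV)[b:d,a:c].astype(int)).astype('uint8')
    n,l,st,ce=cv2.connectedComponentsWithStats(m);i=1+st[1:,4].argmax();return ce[i]+[a,b],st[i,4]
g=lambda x:(x[...,1]<60)&(x[...,2]>110)
w,a1=mk('pics/w6.png',(280,140,360,275),g);t,a2=mk('pics/top2.png',(150,265,195,325),g);s,a3=mk('pics/scene2.png',(440,320,510,368),g)
print(w,a1,t,a2,s,a3);print(tri(T,[t],W,[w]),tri(S,[s],W,[w]),tri(S,[s],T,[t]))
```

```text
scr [[478.4 287.7   8. ]
 [427.4 300.7   8. ]
 [373.5 314.    8. ]]
brush [[498.1 302.8  30. ]
 [508.1 330.6  30. ]
 [591.5 288.3  30. ]
 [574.4 260.5  30. ]] [543.  295.5  30. ]
[317.2 202. ] 2111 [174.5 284.5] 70 [478.6 346.1] 356
[[452.7 307.2 -92.9  31.3]] [[419.2 301.6  -1.1   1.3]] [[451.2 296.5  42.8  28.5]]
```

Call:
apply_moves([
  [0.1,0.09,0.95,0,0,0.5,0.5],
  [0,0,0.95,0,0,0,0.5],
  [0,0,0.95,0,0,0,0.5],
  [0,0,0.95,0,0,0,0.5],
  [0,0,0.95,0,0,0,0.5],
  [0,0,0.8,0,0,0,0.5],
  [0,0,0.38,0,0,0,0.5],
  [0,0,0,0,0,0,0.5],
])

```text
time: 33.78
tool_pos: [428.3, 300.1, 16.9]
tcp_rot: [-179.9, -0.1, 165.7]
ft_force: [0.6, -0.2, 0.5]
finger_gap: 42.5
grip_force: 0.0
```

Call:
apply_moves([
  [0,0,0,0,0,0,0],
  [0,0,0,0,0,0,0],
  [0,0,0,0,0,0,0],
  [0,0,0,0,0,0,0],
  [0,0,0,0,0,0,0],
], grip_force=50)

```text
time: 34.4
tool_pos: [429.9, 301.1, 18.8]
tcp_rot: [179.9, 0.1, 165.7]
ft_force: [-0.6, 0.0, 6.3]
finger_gap: 14.0
grip_force: 49.4
```

Call:
apply_moves([
  [0,0,-0.3,0,0,0,0],
  [0,0,-0.8,0,0,0,0],
  [0,0,-1,0,0,0,0],
  [0,0,-1,0,0,0,0],
  [0,0,-1,0,0,0,0],
  [0,0,-1,0,0,0,0],
  [0,0,-0.8,0,0,0,0],
  [0,0,0,0,0,0,0],
])

```text
time: 35.4
tool_pos: [430.1, 301.1, 197.0]
tcp_rot: [179.8, 0.2, 165.7]
ft_force: [-0.4, 0.7, -0.3]
finger_gap: 14.2
grip_force: 48.9
```

Call:
apply_moves([
  [-0.649,-0.842,0,0,0,0,0],
  [-0.649,-0.842,0,0,0,0,0],
  [-0.649,-0.842,0,0,0,0,0],
  [-0.649,-0.842,0,0,0,0,0],
  [-0.649,-0.842,0,0,0,0,0],
  [-0.649,-0.842,0,0,0,0,0],
  [-0.649,-0.842,0,0,0,0,0],
  [-0.649,-0.842,0,0,0,0,0],
])

```text
time: 36.4
tool_pos: [529.3, 65.1, 192.6]
tcp_rot: [-180.0, -0.1, 165.7]
ft_force: [0.2, 0.7, -0.6]
finger_gap: 13.9
grip_force: 48.9
```

Call:
apply_moves([
  [-0.649,-0.842,0,0,0,0,0],
  [-0.649,-0.842,0,0,0,0,0],
  [0,0,0,0,0,-0.868,0],
  [0,0,0,0,0,-0.868,0],
  [0,0,0,0,0,-0.868,0],
  [0,0,0,0,0,-0.868,0],
  [0,0,0,0,0,-0.868,0],
  [0,0,0,0,0,0,0],
])

```text
time: 37.4
tool_pos: [554.3, 7.6, 192.8]
tcp_rot: [180.0, -0.1, -174.4]
ft_force: [-0.1, 0.1, 0.1]
finger_gap: 13.9
grip_force: 48.9
```

Run:
```python
from h import *
np.set_printoptions(precision=1,suppress=True)
s=sense();print(s['time'],s['tool_pos'],s['tcp_rot'],s['finger_gap'],unit(s['tool_pos']))
np.save('pw7.npy',np.r_[s['tool_pos'],s['tcp_rot']])
u=snapshot('wrist'); cv2.imwrite("pics/w7.png",u[:,:,::-1])
W=cams(np.load('pw7.npy'))
# held scraper: grey blob ends
m=cv2.cvtColor(u,cv2.COLOR_RGB2HSV)
v=((m[...,1]<60)&(m[...,2]>110)).astype('uint8')
n,l,st,ce=cv2.connectedComponentsWithStats(v)
for i in range(1,n):
    if st[i,4]>300: print(st[i])
print('panel proj',proj(W,[O+U@p for p in((-125,-4,66),(-133,-4,66),(-3,-4,85),(-65,150,45),(-65,-150,45))]))
```

```text
37.4 [554.3   7.6 192.8] [ 180.    -0.1 -174.4] 13.90401626472111 [-62.5  -4.3 192.8]
[ 261  191  106  217 8004]
panel proj [[314.3 155.6]
 [314.3 144. ]
 [314.2 318.9]
 [500.2 227.7]
 [138.  227.6]]
```

Run:
```python
from h import *
np.set_printoptions(precision=1,suppress=True)
W=cams(np.load('pw7.npy'))
print(unit(plane(W,[(261,191),(314,191),(367,191)],184)))
im=cv2.imread('pics/w7.png'); print(im[100:200:4,300].tolist())
```

```text
[[-121.3  -25.5  184. ]
 [-121.3   -4.4  184. ]
 [-121.3   16.8  184. ]]
[[54, 90, 126], [46, 79, 110], [52, 84, 117], [71, 119, 168], [72, 119, 167], [71, 120, 171], [73, 120, 171], [73, 121, 171], [71, 120, 169], [70, 116, 163], [94, 149, 197], [112, 183, 231], [112, 183, 231], [111, 178, 228], [75, 120, 159], [79, 126, 168], [119, 192, 237], [124, 200, 239], [115, 190, 236], [115, 186, 234], [110, 178, 228], [108, 172, 223], [105, 168, 220], [99, 125, 150], [170, 168, 170]]
```

Call:
apply_moves([
  [-0.1,0,0.9,0,0,0,0],
  [0,0,0.9,0,0,0,0],
  [0,0,0.9,0,0,0,0],
  [0,0,0.9,0,0,0,0],
  [0,0,0.9,0,0,0,0],
  [0,0,0.5,0,0,0,0],
  [0,0,0.22,0,0,0,0],
  [0,0,0,0,0,0,0],
])

```text
time: 38.45
tool_pos: [561.5, 7.9, 42.5]
tcp_rot: [-180.0, 0.4, -174.5]
ft_force: [-7.2, 0.5, 27.8]
finger_gap: 13.5
grip_force: 57.6
```

Call:
apply_moves([
  [0,0.17,0,0,0,0,0],
  [0,0.17,0,0,0,0,0],
  [0,0.17,0,0,0,0,0],
  [0,0,0,0,0,0,0],
])

```text
time: 38.95
tool_pos: [561.5, 21.5, 42.6]
tcp_rot: [-179.8, 0.6, -174.5]
ft_force: [1.5, -6.1, 18.9]
finger_gap: 13.8
grip_force: 56.5
```

Call:
apply_moves([
  [0,0,0,0,0,0,0.27],
  [0,0,0,0,0,0,0.27],
  [0,0,-0.3,0,0,0,0.27],
  [0,0,-0.9,0,0,0,0.27],
  [0,0,-1,0,0,0,0.27],
  [0,0,-1,0,0,0,0.27],
  [0,0,-1,0,0,0,0.27],
  [0,0,-1,0,0,0,0.27],
])

```text
time: 39.95
tool_pos: [556.0, 23.3, 194.4]
tcp_rot: [180.0, -0.1, -174.4]
ft_force: [-1.1, 0.3, -0.6]
finger_gap: 22.9
grip_force: 0.0
```

Run:
```python
from h import *
np.set_printoptions(precision=1,suppress=True)
s=sense();print(s['time'],s['tool_pos'],s['tcp_rot'],s['joint_pos'])
np.save('pw8.npy',np.r_[s['tool_pos'],s['tcp_rot']])
u=snapshot('wrist'); cv2.imwrite("pics/w8.png",u[:,:,::-1])
t=snapshot('top');cv2.imwrite("pics/top3.png",t[:,:,::-1]);cv2.imwrite("pics/scene3.png",snapshot('scene')[:,:,::-1])
W=cams(np.load('pw8.npy'))
m=cv2.cvtColor(u,cv2.COLOR_RGB2HSV);v=((m[:330,:,1]<60)&(m[:330,:,2]>110)).astype('uint8')
n,l,st,ce=cv2.connectedComponentsWithStats(v)
for i in range(1,n):
    if st[i,4]>150: a=st[i];print(a,unit(plane(W,[(a[0],a[1]),(a[0]+a[2],a[1]+a[3])],24)))
# soap in top view
a,b,c,d=370,265,430,340;h=cv2.cvtColor(t,cv2.COLOR_RGB2HSV)[b:d,a:c]
q=((h[...,1]<40)&(h[...,2]>130)).astype('uint8');k=max(cv2.findContours(q,0,2)[0],key=cv2.contourArea);r=cv2.minAreaRect(k);B=cv2.boxPoints(r)+[a,b]
P=plane(cam('top'),B,27);print('soap',P,P.mean(0),cv2.contourArea(k))
```

```text
39.95 [556.   23.3 194.4] [ 180.    -0.1 -174.4] [ -2.9   2.5  95.9   0.   81.7 -98.5]
[ 284  161   53  122 2478] [[-113.4  -14.    24. ]
 [  -0.3   33.1   24. ]]
soap [[ 450.2 -304.2   27. ]
 [ 469.8 -344.1   27. ]
 [ 384.7 -385.6   27. ]
 [ 365.4 -345.8   27. ]] [ 417.5 -344.9   27. ] 502.5
```

Call:
apply_moves([
  [0.484,-0.98,0,0,0,0,1],
  [0.484,-0.98,0,0,0,0,1],
  [0.484,-0.98,0,0,0,0,1],
  [0.484,-0.98,0,0,0,0,1],
  [0.484,-0.98,0,0,0,0,1],
  [0.484,-0.98,0,0,0,0,1],
  [0.484,-0.98,0,0,0,0,1],
  [0.484,-0.98,0,0,0,0,1],
])

```text
time: 41.1
tool_pos: [462.5, -222.6, 191.8]
tcp_rot: [179.9, -0.1, -174.4]
ft_force: [1.2, 0.5, 0.6]
finger_gap: 85.4
grip_force: 0.0
```

Call:
apply_moves([
  [0.484,-0.98,0,0,0,0,1],
  [0.484,-0.98,0,0,0,0,1],
  [0.484,-0.98,0,0,0,0,1],
  [0.484,-0.98,0,0,0,0,1],
  [0,0,0,0,0,0.966,1],
  [0,0,0,0,0,0.966,1],
  [0,0,0,0,0,0.966,1],
  [0,0,0,0,0,0.966,1],
])

```text
time: 42.1
tool_pos: [416.7, -344.2, 191.7]
tcp_rot: [179.9, -0.2, 167.7]
ft_force: [-1.1, 0.0, -0.7]
finger_gap: 85.3
grip_force: 0.0
```

Call:
apply_moves([
  [0,0,0,0,0,0.966,1],
  [0,0,0,0,0,0.966,1],
  [0,0,0,0,0,0.966,1],
  [0,0,0,0,0,0.966,1],
  [0,0,0,0,0,0.966,1],
  [0,0,0,0,0,0.966,1],
  [0,0,0,0,0,0.966,1],
  [0,0,0,0,0,0.966,1],
])

```text
time: 43.1
tool_pos: [416.8, -344.2, 191.7]
tcp_rot: [-180.0, -0.2, 132.3]
ft_force: [0.7, -0.1, 0.4]
finger_gap: 85.6
grip_force: 0.0
```

Call:
apply_moves([
  [0,0,0,0,0,0.966,1],
  [0,0,0,0,0,0.966,1],
  [0,0,0,0,0,0.966,1],
  [0,0,0,0,0,0.966,1],
  [0,0,0,0,0,0.966,1],
  [0,0,0,0,0,0.966,1],
  [0,0,0,0,0,0.966,1],
  [0,0,0,0,0,0.966,1],
])

```text
time: 44.1
tool_pos: [416.8, -344.1, 191.7]
tcp_rot: [-179.9, -0.2, 96.9]
ft_force: [0.1, 0.6, -0.2]
finger_gap: 85.1
grip_force: 0.0
```

Call:
apply_moves([
  [0,0,0,0,0,0.966,1],
  [0,0,0,0,0,0.966,1],
  [0,0,0,0,0,0.966,1],
  [0,0,0,0,0,0.966,1],
  [0,0,0,0,0,0.966,1],
  [0,0,0,0,0,0.966,1],
  [0,0,0,0,0,0.966,1],
  [0,0,0,0,0,0.966,1],
])

```text
time: 45.1
tool_pos: [416.8, -344.2, 191.7]
tcp_rot: [-179.8, -0.1, 61.5]
ft_force: [-1.1, 0.2, -0.3]
finger_gap: 85.1
grip_force: 0.0
```

Call:
apply_moves([
  [0,0,0,0,0,0.966,1],
  [0,0,0,0,0,0.966,1],
  [0,0,0,0,0,0.966,1],
  [0,0,0,0,0,0.966,1],
  [0,0,0,0,0,0,1],
])

```text
time: 45.72
tool_pos: [416.9, -344.3, 192.0]
tcp_rot: [-179.8, -0.0, 43.9]
ft_force: [-0.4, -0.7, 0.1]
finger_gap: 85.3
grip_force: 0.0
```

```bash
cat >> h.py <<'E'
def blob(u,roi,fn):
    a,b,c,d=roi;h=cv2.cvtColor(u,cv2.COLOR_RGB2HSV)[b:d,a:c].astype(int);q=fn(h).astype('uint8')
    q=cv2.morphologyEx(q,cv2.MORPH_OPEN,np.ones((3,3)));k=max(cv2.findContours(q,0,2)[0],key=cv2.contourArea);r=cv2.minAreaRect(k)
    return cv2.boxPoints(r)+[a,b],cv2.contourArea(k)
def axis(P):
    e=[P[1]-P[0],P[2]-P[1]];L=[np.linalg.norm(x[:2]) for x in e];d=e[int(np.argmax(L))]
    return P.mean(0),sorted(L),np.degrees(np.arctan2(d[1],d[0]))
E
python3 - <<'E'
from h import *
np.set_printoptions(precision=1,suppress=True)
s=sense();print(s['time'],s['tool_pos'],s['tcp_rot'],s['joint_pos'])
np.save('pw9.npy',np.r_[s['tool_pos'],s['tcp_rot']])
u=snapshot('wrist'); cv2.imwrite("pics/w9.png",u[:,:,::-1])
B,a=blob(u,(200,80,440,310),lambda x:(x[...,1]<40)&(x[...,2]>150)); print(B,a)
print(axis(plane(cams(np.load('pw9.npy')),B,29)))
E
```

```text
45.725 [ 416.9 -344.3  192. ] [-179.8   -0.    43.9] [-45.    0.2  98.5   0.   81.5   1.1]
[[276.4 261.8]
 [310.3 160.1]
 [358.3 176.1]
 [324.4 277.8]] 5055.5
(array([ 417.3, -346. ,   29. ]), [np.float64(42.01145159969822), np.float64(95.20802177359074)], np.float64(25.020187789548576))
```

Call:
apply_moves([
  [-0.03,0.05,0,0,0,1,1],
  [0,0,0.5,0,0,1,1],
  [0,0,0.8,0,0,1,1],
  [0,0,0.9,0,0,1,1],
  [0,0,0.9,0,0,0,1],
  [0,0,0.9,0,0,0,1],
  [0,0,0.9,0,0,0,1],
  [0,0,0.9,0,0,0,1],
])

```text
time: 46.78
tool_pos: [417.5, -346.3, 18.3]
tcp_rot: [-180.0, 0.0, 25.7]
ft_force: [1.2, -0.1, 0.0]
finger_gap: 85.4
grip_force: 0.0
```

Call:
apply_moves([
  [0,0,0,0,0,0,0],
  [0,0,0,0,0,0,0],
  [0,0,0,0,0,0,0],
  [0,0,0,0,0,0,0],
  [0,0,0,0,0,0,0],
], grip_force=50)

```text
time: 47.4
tool_pos: [418.8, -347.6, 21.2]
tcp_rot: [179.9, -0.0, 25.6]
ft_force: [0.7, -0.8, 6.3]
finger_gap: 42.9
grip_force: 52.7
```

Call:
apply_moves([
  [0,0,-0.3,0,0,0,0],
  [0,0,-0.8,0,0,0,0],
  [0,0,-1,0,0,0,0],
  [0,0,-1,0,0,0,0],
  [0,0,-1,0,0,0,0],
  [0,0,-1,0,0,0,0],
  [0,0,-0.8,0,0,0,0],
  [0,0,0,0,0,0,0],
])

```text
time: 48.4
tool_pos: [418.9, -347.7, 199.3]
tcp_rot: [179.8, -0.1, 25.6]
ft_force: [0.7, 0.1, -1.8]
finger_gap: 43.1
grip_force: 51.9
```

Call:
apply_moves([
  [0.884,-0.612,0,0,0,0,0],
  [0.884,-0.612,0,0,0,0,0],
  [0.884,-0.612,0,0,0,0,0],
  [0.884,-0.612,0,0,0,0,0],
  [0.884,-0.612,0,0,0,0,0],
  [0.884,-0.612,0,0,0,0,0],
  [0.884,-0.612,0,0,0,0,0],
  [0.884,-0.612,0,0,0,0,0],
])

```text
time: 49.4
tool_pos: [545.4, -121.4, 194.8]
tcp_rot: [-179.9, 0.1, 25.6]
ft_force: [0.1, 0.7, -1.9]
finger_gap: 43.0
grip_force: 51.9
```

Call:
apply_moves([
  [0.884,-0.612,0,0,0,0,0],
  [0,0,0,0,0,0.873,0],
  [0,0,0,0,0,0.873,0],
  [0,0,0,0,0,0.873,0],
  [0,0,0,0,0,0.873,0],
  [0,0,0,0,0,0.873,0],
  [0,0,0,0,0,0,0],
])

```text
time: 50.28
tool_pos: [561.1, -94.5, 195.0]
tcp_rot: [-180.0, 0.1, 5.6]
ft_force: [0.5, 1.4, -0.9]
finger_gap: 42.9
grip_force: 51.9
```

Run:
```python
from h import *
np.set_printoptions(precision=1,suppress=True)
s=sense();print(s['time'],s['tool_pos'],s['tcp_rot'],s['finger_gap'],unit(s['tool_pos']))
np.save('pw10.npy',np.r_[s['tool_pos'],s['tcp_rot']])
u=snapshot('wrist'); cv2.imwrite("pics/w10.png",u[:,:,::-1])
W=cams(np.load('pw10.npy'))
h=cv2.cvtColor(u,cv2.COLOR_RGB2HSV);q=((h[...,1]<40)&(h[...,2]>150)).astype('uint8')
n,l,st,ce=cv2.connectedComponentsWithStats(q)
for i in range(1,n):
    if st[i,4]>300:a=st[i];print(a,unit(plane(W,[(a[0],a[1]),(a[0]+a[2],a[1])],207)))
print(proj(W,[O+U@p for p in((-3,-108,85),(-65,-150,45),(-65,-157,45))]))
```

```text
50.275 [561.1 -94.5 195. ] [-180.     0.1    5.6] 42.914454501979456 [ -65.6 -106.6  195. ]
[ 128   38  169   62 7120] [[  38.5  -52.   207. ]
 [  38.5 -102.   207. ]]
[   0   40  133   60 3046] [[ 37.9 -13.9 207. ]
 [ 37.9 -53.4 207. ]]
[ 162  152   46  120 1817] [[  5.6 -57.5 207. ]
 [  5.6 -72.5 207. ]]
[  255   220   116   206 21037] [[ -17.4  -86.6  207. ]
 [ -17.4 -127.   207. ]]
[[315.  150.2]
 [365.1 223.3]
 [373.5 223.3]]
```

View pics/w10.png

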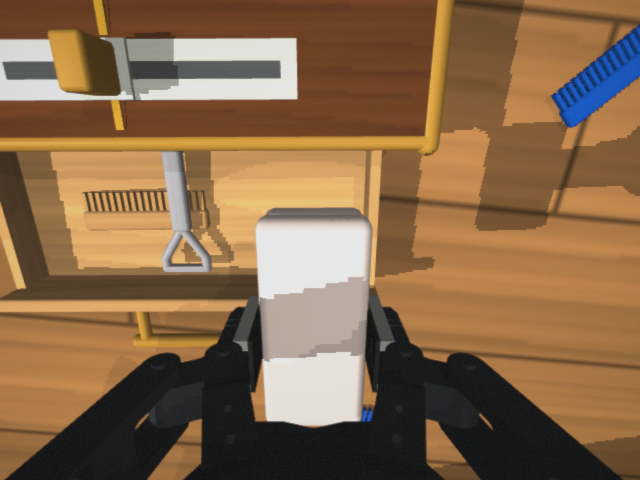

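The held soap case is centred over the right of the drawer. Below it the scraper lies at (165–212, 150–272), and the comb at (83–208, 190–230) has one end under it. The catch is still on the mark.

Call:
apply_moves([
  [0,0,0.9,0,0,0,0],
  [0,0,0.9,0,0,0,0],
  [0,0,0.9,0,0,0,0],
  [0,0,0.9,0,0,0,0],
  [0,0,0.9,0,0,0,0],
  [0,0,0.5,0,0,0,0],
  [0,0,0.17,0,0,0,0],
  [0,0,0,0,0,0,0],
])

```text
time: 51.32
tool_pos: [562.2, -94.8, 42.0]
tcp_rot: [180.0, -0.0, 5.6]
ft_force: [0.4, -0.5, -0.5]
finger_gap: 42.5
grip_force: 51.9
```

Call:
apply_moves([
  [0,0,0,0,0,0,0.58],
  [0,0,0,0,0,0,0.58],
  [0,0,-0.3,0,0,0,0.58],
  [0,0,-0.8,0,0,0,0.58],
  [0,0,-1,0,0,0,0.58],
  [0,0,-1,0,0,0,0.58],
  [0,0,-1,0,0,0,0.58],
  [0,0,-1,0,0,0,0.58],
])

```text
time: 52.32
tool_pos: [562.0, -94.7, 196.7]
tcp_rot: [180.0, -0.1, 5.6]
ft_force: [0.5, 0.0, -0.6]
finger_gap: 49.5
grip_force: 0.0
```

Run:
```python
from h import *
np.set_printoptions(precision=1,suppress=True)
s=sense();print(s['time'],s['tool_pos'],s['tcp_rot'],s['joint_pos'])
np.save('pw11.npy',np.r_[s['tool_pos'],s['tcp_rot']])
u=snapshot('wrist'); cv2.imwrite("pics/w11.png",u[:,:,::-1]);W=cams(np.load('pw11.npy'))
B,a=blob(u,(230,120,450,310),lambda x:(x[...,1]<40)&(x[...,2]>150)); P=plane(W,B,45);print(a,unit(P))
h=cv2.cvtColor(u,cv2.COLOR_RGB2HSV);q=((h[...,1]<60)&(h[...,2]>100)).astype('uint8')[:,:]
n,l,st,ce=cv2.connectedComponentsWithStats(q)
for i in range(1,n):
    if st[i,4]>300:a=st[i];print(a,unit(plane(W,[(a[0],a[1]),(a[0]+a[2],a[1]+a[3])],30)))
# brush
t=snapshot('top');cv2.imwrite("pics/top4.png",t[:,:,::-1]);cv2.imwrite("pics/scene4.png",snapshot('scene')[:,:,::-1])
for nm,im,roi in(('top','pics/top4.png',(150,225,200,280)),('t0','pics/top0.png',(150,225,200,280))):
    B,a=blob(cv2.imread(im)[:,:,::-1].copy(),roi,lambda x:(x[...,1]>135)&(x[...,2]>120)); print(nm,B.mean(0),a,axis(plane(cam('top'),B,30)))
```

```text
52.325 [562.  -94.7 196.7] [180.   -0.1   5.6] [-14.7   4.3  93.7  -0.   81.9  69.7]
5389.5 [[-112.2  -84.3   45. ]
 [ -17.6  -86.6   45. ]
 [ -17.6 -127.9   45. ]
 [-112.3 -130.1   45. ]]
[    0    41   297    62 11491] [[ 73.7 127.5  30. ]
 [ 30.5 -94.6  30. ]]
[ 162  153   49  120 2276] [[  -8.    17.5   30. ]
 [-116.   -12.9   30. ]]
[ 287  165   54  113 5729] [[ -17.7  -85.5   30. ]
 [-121.1 -133.2   30. ]]
top [172.4 252.9] 309.0 (array([548.4, 296.2,  30. ]), [np.float64(30.979846640421513), np.float64(90.45945996208042)], np.float64(-29.488238183376072))
t0 [172.4 252.8] 307.5 (array([548.6, 296.1,  30. ]), [np.float64(30.97985095459837), np.float64(89.98302209849668)], np.float64(-29.487897478618713))
```

Call:
apply_moves([
  [0.053,-0.93,0,0,0,0,1],
  [0.053,-0.93,0,0,0,0,1],
  [0.053,-0.93,0,0,0,0,1],
  [0.053,-0.93,0,0,0,0,1],
  [0.053,-0.93,0,0,0,0,1],
  [0.053,-0.93,0,0,0,0,1],
  [0.053,-0.93,0,0,0,0,1],
  [0.053,-0.93,0,0,0,0,1],
])

```text
time: 53.48
tool_pos: [552.2, 129.5, 193.4]
tcp_rot: [180.0, 0.1, 5.6]
ft_force: [0.4, 0.1, 0.3]
finger_gap: 85.5
grip_force: 0.0
```

Call:
apply_moves([
  [0.053,-0.93,0,0,0,0,1],
  [0.053,-0.93,0,0,0,0,1],
  [0.053,-0.93,0,0,0,0,1],
  [0.053,-0.93,0,0,0,0,1],
  [0.053,-0.93,0,0,0,0,1],
  [0.053,-0.93,0,0,0,0,1],
  [0,0,0,0,0,-0.995,1],
  [0,0,0,0,0,-0.995,1],
])

```text
time: 54.48
tool_pos: [545.4, 296.5, 193.1]
tcp_rot: [180.0, 0.1, 14.9]
ft_force: [-0.9, 0.2, 0.1]
finger_gap: 85.5
grip_force: 0.0
```

Call:
apply_moves([
  [0,0,0,0,0,-0.995,1],
  [0,0,0,0,0,-0.995,1],
  [0,0,0,0,0,-0.995,1],
  [0,0,0,0,0,-0.995,1],
  [0,0,0,0,0,-0.995,1],
  [0,0,0,0,0,-0.995,1],
  [0,0,0,0,0,-0.995,1],
  [0,0,0,0,0,-0.995,1],
])

```text
time: 55.48
tool_pos: [545.6, 295.9, 193.2]
tcp_rot: [-179.9, 0.1, 51.3]
ft_force: [-1.1, 0.2, 0.4]
finger_gap: 85.3
grip_force: 0.0
```

Call:
apply_moves([
  [0,0,0,0,0,-0.995,1],
  [0,0,0,0,0,-0.995,1],
  [0,0,0,0,0,-0.995,1],
  [0,0,0,0,0,-0.995,1],
  [0,0,0,0,0,-0.995,1],
  [0,0,0,0,0,-0.995,1],
  [0,0,0,0,0,-0.995,1],
  [0,0,0,0,0,-0.995,1],
])

```text
time: 56.48
tool_pos: [545.6, 295.9, 193.2]
tcp_rot: [-179.9, 0.0, 87.8]
ft_force: [0.4, 1.3, -1.0]
finger_gap: 85.3
grip_force: 0.0
```

Call:
apply_moves([
  [0,0,0,0,0,-0.995,1],
  [0,0,0,0,0,-0.995,1],
  [0,0,0,0,0,-0.995,1],
  [0,0,0,0,0,-0.995,1],
  [0,0,0,0,0,-0.995,1],
  [0,0,0,0,0,-0.995,1],
  [0,0,0,0,0,-0.995,1],
  [0,0,0,0,0,-0.995,1],
])

```text
time: 57.48
tool_pos: [545.6, 295.9, 193.2]
tcp_rot: [-179.9, -0.0, 124.3]
ft_force: [0.3, 0.6, -0.3]
finger_gap: 85.6
grip_force: 0.0
```

Call:
apply_moves([
  [0,0,0,0,0,-0.995,1],
  [0,0,0,0,0,-0.995,1],
  [0,0,0,0,0,-0.995,1],
  [0,0,0,0,0,-0.995,1],
  [0,0,0,0,0,-0.995,1],
  [0,0,0,0,0,-0.995,1],
  [0,0,0,0,0,0,1],
])

```text
time: 58.35
tool_pos: [545.7, 296.0, 193.4]
tcp_rot: [-179.9, -0.1, 151.5]
ft_force: [-0.5, -0.5, 0.4]
finger_gap: 85.4
grip_force: 0.0
```

Run:
```python
from h import *
np.set_printoptions(precision=1,suppress=True)
s=sense();print(s['time'],s['tool_pos'],s['tcp_rot'],s['joint_pos'])
np.save('pw12.npy',np.r_[s['tool_pos'],s['tcp_rot']])
u=snapshot('wrist'); cv2.imwrite("pics/w12.png",u[:,:,::-1]);W=cams(np.load('pw12.npy'))
for lo in(150,165,180):
  B,a=blob(u,(230,100,410,310),lambda x:(x[...,1]>lo)&(x[...,2]>140)&(x[...,0]<15)); print(lo,B.ravel(),a,axis(plane(W,B,30)))
h=cv2.cvtColor(u,cv2.COLOR_RGB2HSV);print(h[218,200:420:10].tolist())
print(proj(W,[(546,296,30)]))
```

```text
58.35 [545.7 296.  193.4] [-179.9   -0.1  151.5] [ 23.7  12.4  85.3   0.   82.5 -37.7]
150 [309.9 251.2 312.1 199.  336.1 200.  333.9 252.2] 418.5 (array([550.2, 301. ,  30. ]), [np.float64(20.46146989731662), np.float64(47.47466180722461)], np.float64(149.05090000434433))
165 [309.8 251.1 312.1 201.  335.1 202.  332.9 252.2] 411.5 (array([550.7, 300.2,  30. ]), [np.float64(19.703403343667755), np.float64(45.71187648306334)], np.float64(148.89135512103934))Traceback (most recent call last):
  File "<stdin>", line 7, in <module>
  File "h.py", line 35, in blob
    q=cv2.morphologyEx(q,cv2.MORPH_OPEN,np.ones((3,3)));k=max(cv2.findContours(q,0,2)[0],key=cv2.contourArea);r=cv2.minAreaRect(k)
                                                          ~~~^^^^^^^^^^^^^^^^^^^^^^^^^^^^^^^^^^^^^^^^^^^^^^^^
ValueError: max() iterable argument is empty
```

Run:
```python
from h import *
np.set_printoptions(precision=1,suppress=True)
W=cams(np.load('pw12.npy'));b=cv2.imread('pics/w12.png');h=cv2.cvtColor(b,cv2.COLOR_BGR2HSV);l=cv2.cvtColor(b,cv2.COLOR_BGR2LAB).astype(int)
print(h[220,270:380:6].tolist());print(l[220,270:380:6].tolist());print(l[130:300:8,320].tolist())
for t in(150,153,156):
    q=((l[...,1]>=t)).astype('uint8');q[:,:230]=0;q[:,410:]=0;q[310:]=0;q=cv2.morphologyEx(q,cv2.MORPH_CLOSE,np.ones((5,5)))
    k=max(cv2.findContours(q,0,2)[0],key=cv2.contourArea);B=cv2.boxPoints(cv2.minAreaRect(k));print(t,B.ravel(),cv2.contourArea(k),axis(plane(W,B,30)))
```

```text
[[14, 148, 171], [15, 150, 165], [15, 146, 115], [15, 143, 112], [15, 150, 107], [14, 174, 169], [14, 179, 184], [15, 174, 182], [14, 173, 201], [14, 175, 182], [14, 179, 189], [15, 152, 173], [15, 151, 177], [15, 149, 176], [14, 148, 174], [15, 150, 170], [15, 151, 166], [15, 151, 162], [14, 144, 133]]
[[139, 143, 162], [134, 142, 162], [96, 138, 153], [94, 137, 151], [89, 137, 152], [131, 147, 168], [141, 149, 172], [141, 147, 170], [153, 151, 173], [140, 149, 171], [144, 149, 173], [141, 143, 164], [145, 142, 165], [143, 143, 164], [141, 143, 162], [138, 143, 163], [137, 141, 163], [132, 142, 162], [110, 139, 155]]
[[133, 142, 160], [132, 141, 161], [137, 142, 162], [134, 143, 162], [134, 142, 161], [133, 142, 161], [144, 149, 173], [144, 148, 171], [146, 149, 171], [144, 149, 171], [142, 148, 172], [153, 149, 174], [151, 149, 173], [148, 149, 173], [151, 150, 172], [151, 149, 173], [150, 149, 172], [149, 150, 172], [107, 142, 159], [153, 145, 166], [154, 143, 166], [157, 144, 166]]
150 [304.9 180.5 318.6 179.1 327.9 269.9 314.3 271.3] 400.0 (array([548.3, 295.7,  30. ]), [np.float64(11.48697303928506), np.float64(82.9360550394598)], np.float64(-22.3112260689601))Traceback (most recent call last):
  File "<stdin>", line 7, in <module>
ValueError: max() iterable argument is empty
```

Run:
```python
from h import *
np.set_printoptions(precision=1,suppress=True)
W=cams(np.load('pw12.npy'));b=cv2.imread('pics/w12.png')
for im,C,roi,s0 in((b,W,(250,120,400,300),162),(cv2.imread('pics/scene4.png'),cam('scene'),(405,355,470,392),162)):
    B,a=blob(im[:,:,::-1].copy(),roi,lambda x:(x[...,1]>s0)&(x[...,2]>130));print(B.ravel(),a,axis(plane(C,B,30)));
    if C is W: w=B.mean(0)
    else: s=B.mean(0)
print(tri(cam('top'),[(172.4,252.9)],W,[w]),tri(cam('scene'),[s],W,[w]))
```

```text
[298. 171. 336. 171. 336. 274. 298. 274.] 3695.5 (array([546.7, 297. ,  30. ]), [np.float64(31.549659506204264), np.float64(93.28808095746304)], np.float64(-27.292092472416897))
[414.5 371.  457.7 364.5 460.  379.7 416.8 386.1] 598.5 (array([549.3, 297.7,  30. ]), [np.float64(32.50496139638279), np.float64(91.4971239590369)], np.float64(150.64188872220558))
[[548.  297.5  21.9   2.6]] [[546.6 296.8  22.7   0.6]]
```

Call:
apply_moves([
  [-0.02,0.05,0.9,0,0,0,0.8],
  [0,0,0.9,0,0,0,0.8],
  [0,0,0.9,0,0,0,0.8],
  [0,0,0.9,0,0,0,0.8],
  [0,0,0.9,0,0,0,0.8],
  [0,0,0.8,0,0,0,0.8],
  [0,0,0.35,0,0,0,0.8],
  [0,0,0,0,0,0,0.8],
])

```text
time: 59.4
tool_pos: [546.8, 297.0, 24.3]
tcp_rot: [-179.9, -0.1, 151.5]
ft_force: [1.3, 0.0, 0.1]
finger_gap: 68.3
grip_force: 0.0
```

Call:
apply_moves([
  [0,0,0,0,0,0,0],
  [0,0,0,0,0,0,0],
  [0,0,0,0,0,0,0],
  [0,0,0,0,0,0,0],
  [0,0,0,0,0,0,0],
], grip_force=50)

```text
time: 60.02
tool_pos: [548.7, 297.8, 26.8]
tcp_rot: [179.9, 0.1, 151.5]
ft_force: [0.1, 0.3, 6.5]
finger_gap: 34.9
grip_force: 52.3
```

Call:
apply_moves([
  [0,0,-0.3,0,0,0,0],
  [0,0,-0.8,0,0,0,0],
  [0,0,-1,0,0,0,0],
  [0,0,-1,0,0,0,0],
  [0,0,-1,0,0,0,0],
  [0,0,-1,0,0,0,0],
  [0,0,-0.8,0,0,0,0],
  [0,0,0,0,0,0,0],
])

```text
time: 61.02
tool_pos: [548.7, 297.8, 205.0]
tcp_rot: [179.8, 0.2, 151.5]
ft_force: [0.2, -0.9, -1.0]
finger_gap: 34.8
grip_force: 51.5
```

Call:
apply_moves([
  [-0.544,-0.948,0,0,0,0,0],
  [-0.544,-0.948,0,0,0,0,0],
  [-0.544,-0.948,0,0,0,0,0],
  [-0.544,-0.948,0,0,0,0,0],
  [-0.544,-0.948,0,0,0,0,0],
  [-0.544,-0.948,0,0,0,0,0],
  [-0.544,-0.948,0,0,0,0,0],
  [-0.544,-0.948,0,0,0,0,0],
])

```text
time: 62.02
tool_pos: [552.6, 34.0, 200.3]
tcp_rot: [-179.9, -0.1, 151.5]
ft_force: [-0.7, -0.1, -1.3]
finger_gap: 35.1
grip_force: 51.5
```

Call:
apply_moves([
  [-0.544,-0.948,0,0,0,0,0],
  [-0.544,-0.948,0,0,0,0,0],
  [0,0,0,0,0,-0.93,0],
  [0,0,0,0,0,-0.93,0],
  [0,0,0,0,0,-0.93,0],
  [0,0,0,0,0,-0.93,0],
  [0,0,0,0,0,-0.93,0],
  [0,0,0,0,0,-0.93,0],
])

```text
time: 63.02
tool_pos: [554.2, -30.4, 200.2]
tcp_rot: [180.0, -0.2, 177.2]
ft_force: [-0.4, 0.8, -1.4]
finger_gap: 34.9
grip_force: 51.6
```

Call:
apply_moves([
  [0,0,0,0,0,-0.93,0],
  [0,0,0,0,0,-0.93,0],
  [0,0,0,0,0,0,0],
])

```text
time: 63.4
tool_pos: [554.4, -30.4, 200.5]
tcp_rot: [180.0, -0.1, -174.4]
ft_force: [0.3, 0.6, -0.6]
finger_gap: 34.7
grip_force: 51.6
```

Run:
```python
from h import *
np.set_printoptions(precision=1,suppress=True)
s=sense();print(s['time'],s['tool_pos'],s['tcp_rot'],s['finger_gap'],unit(s['tool_pos']))
np.save('pw13.npy',np.r_[s['tool_pos'],s['tcp_rot']])
u=snapshot('wrist'); cv2.imwrite("pics/w13.png",u[:,:,::-1]);W=cams(np.load('pw13.npy'))
h=cv2.cvtColor(u,cv2.COLOR_RGB2HSV);q=((h[...,1]<60)&(h[...,2]>100)).astype('uint8')
n,l,st,ce=cv2.connectedComponentsWithStats(q)
for i in range(1,n):
    if st[i,4]>300:a=st[i];print(a,unit(plane(W,[(a[0],a[1]),(a[0]+a[2],a[1]+a[3])],40)))
print(h[100:260:5,315].tolist()); print(h[250,240:390:6].tolist())
```

```text
63.4 [554.4 -30.4 200.5] [ 180.    -0.1 -174.4] 34.747904392345355 [-66.  -42.2 200.5]
[ 208  169   60  110 5748] [[-115.  -129.    40. ]
 [ -16.1  -83.8   40. ]]
[ 348  169   52  118 2362] [[-115.   -14.1   40. ]
 [  -8.1   37.1   40. ]]
[359 295  21  41 303] [[ 0.1 -0.2 40. ]
 [44.2 21.9 40. ]]
[[15, 148, 126], [15, 145, 128], [15, 145, 111], [16, 150, 170], [15, 148, 171], [15, 147, 173], [15, 149, 171], [14, 148, 172], [15, 146, 164], [16, 136, 213], [18, 131, 232], [17, 128, 231], [15, 133, 171], [19, 128, 237], [20, 124, 240], [19, 128, 236], [18, 128, 235], [17, 130, 225], [17, 134, 220], [19, 126, 239], [19, 128, 236], [19, 124, 238], [18, 126, 236], [18, 126, 234], [17, 85, 132], [14, 168, 143], [14, 172, 173], [15, 177, 184], [15, 174, 190], [14, 175, 191], [14, 175, 191], [14, 174, 191]]
[[90, 1, 240], [90, 1, 240], [0, 0, 239], [120, 1, 240], [13, 21, 228], [15, 150, 112], [14, 170, 132], [14, 170, 174], [14, 175, 181], [14, 174, 191], [14, 174, 192], [14, 173, 189], [14, 171, 195], [14, 175, 186], [14, 173, 190], [15, 174, 191], [14, 173, 193], [14, 177, 195], [15, 176, 206], [14, 175, 206], [15, 123, 141], [158, 5, 200], [150, 3, 201], [5, 13, 208], [17, 131, 225]]
```

Call:
apply_moves([
  [0,-0.1,0.9,0,0,0,0],
  [0,0,0.9,0,0,0,0],
  [0,0,0.9,0,0,0,0],
  [0,0,0.9,0,0,0,0],
  [0,0,0.9,0,0,0,0],
  [0,0,0.5,0,0,0,0],
  [0,0,0.18,0,0,0,0],
  [0,0,0,0,0,0,0],
])

```text
time: 64.45
tool_pos: [555.7, -33.6, 47.0]
tcp_rot: [-180.0, 0.0, -174.4]
ft_force: [-0.2, -0.2, -1.0]
finger_gap: 35.0
grip_force: 51.6
```

Call:
apply_moves([
  [0,0,0,0,0,0,0.48],
  [0,0,0,0,0,0,0.48],
  [0,0,-0.3,0,0,0,0.48],
  [0,0,-0.8,0,0,0,0.48],
  [0,0,-1,0,0,0,0.48],
  [0,0,-1,0,0,0,0.48],
  [0,0,-1,0,0,0,0.48],
  [0,0,-1,0,0,0,0.48],
])

```text
time: 65.45
tool_pos: [555.6, -33.5, 201.8]
tcp_rot: [-180.0, 0.1, -174.4]
ft_force: [0.2, -0.3, -0.2]
finger_gap: 40.8
grip_force: 0.0
```

Run:
```python
from h import *
np.set_printoptions(precision=1,suppress=True)
s=sense();print(s['time'],s['tool_pos'],s['tcp_rot'],s['joint_pos'],unit(s['tool_pos']))
np.save('pw14.npy',np.r_[s['tool_pos'],s['tcp_rot']])
u=snapshot('wrist'); cv2.imwrite("pics/w14.png",u[:,:,::-1])
```

```text
65.45 [555.6 -33.5 201.8] [-180.     0.1 -174.4] [  -8.7    2.1   95.5    0.    82.3 -104.3] [-65.1 -45.4 201.8]
```

View pics/w14.png

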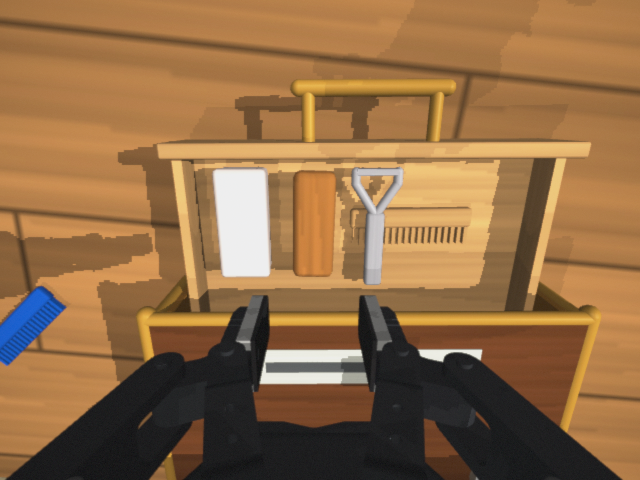

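All four lie in the drawer: soap case (242,222), brush (314,223), scraper (373,225) and comb (420,222). Next I'll grip the catch and slide it home.

Call:
apply_moves([
  [-0.926,0.553,0,0,0,0,0.7],
  [-0.926,0.553,0,0,0,0,0.7],
  [-0.926,0.553,0,0,0,0,0.7],
  [-0.926,0.553,0,0,0,0,0.7],
  [0,0,0.9,0,0,0,0.7],
  [0,0,0.9,0,0,0,0.7],
  [0,0,0.7,0,0,0,0.7],
  [0,0,0.4,0,0,0,0.7],
])

```text
time: 66.5
tool_pos: [659.1, 43.4, 111.5]
tcp_rot: [180.0, -0.1, -174.4]
ft_force: [0.2, 0.7, -0.1]
finger_gap: 59.8
grip_force: 0.0
```

Call:
apply_moves([
  [0,0,0,0,0,0,0],
  [0,0,0,0,0,0,0],
  [0,0,0,0,0,0,0],
  [0,0,0,0,0,0,0],
  [0,0,0,0,0,0,0],
  [0,0,0,0,0,0,0],
], grip_force=40)

```text
time: 67.25
tool_pos: [660.5, 43.4, 114.3]
tcp_rot: [-180.0, 0.1, -174.4]
ft_force: [-0.9, 1.5, 6.3]
finger_gap: 16.9
grip_force: 41.9
```

Call:
apply_moves([
  [0,-0.2,-0.1,0,0,0,0],
  [0,-0.35,0,0,0,0,0],
  [0,-0.35,0,0,0,0,0],
  [0,-0.35,0,0,0,0,0],
  [0,-0.35,0,0,0,0,0],
  [0,-0.35,0,0,0,0,0],
  [0,-0.35,0,0,0,0,0],
  [0,-0.35,0,0,0,0,0],
])

```text
time: 68.25
tool_pos: [668.4, -35.3, 114.5]
tcp_rot: [179.9, 0.1, -174.4]
ft_force: [10.3, 2.8, -11.1]
finger_gap: 17.2
grip_force: 41.2
```

Call:
apply_moves([
  [0,-0.06,0,0,0,0,0],
  [0,-0.06,0,0,0,0,0],
  [0,0,0,0,0,0,0],
])

```text
time: 68.62
tool_pos: [668.6, -38.3, 114.5]
tcp_rot: [179.9, 0.1, -174.4]
ft_force: [10.4, 4.0, -11.0]
finger_gap: 16.7
grip_force: 41.2
```

Call:
apply_moves([
  [0,-0.07,0,0,0,0,0],
  [0,-0.07,0,0,0,0,0],
  [0,0,0,0,0,0,0],
])

```text
time: 69.0
tool_pos: [668.7, -38.6, 114.5]
tcp_rot: [179.6, 0.1, -174.3]
ft_force: [7.9, 18.7, -7.1]
finger_gap: 17.3
grip_force: 41.7
```

Call:
apply_moves([
  [0,0,0,0,0,0,0.7],
  [0,0.05,0,0,0,0,0.7],
  [0,0,0,0,0,0,0.7],
  [0,0,-0.7,0,0,0,0.7],
  [0,0,-1,0,0,0,0.7],
  [0,0,-1,0,0,0,0.7],
  [0,0,-1,0,0,0,0.7],
  [0,0,-0.7,0,0,0,0.7],
])

```text
time: 70.0
tool_pos: [668.8, -42.4, 251.5]
tcp_rot: [-179.9, 0.2, -174.4]
ft_force: [0.2, -0.7, -0.5]
finger_gap: 59.7
grip_force: 0.0
```

Call:
apply_moves([
  [1,0,-0.5,0,0,0,1],
  [1,0,-0.5,0,0,0,1],
  [1,0,0,0,0,0,1],
  [1,0,0,0,0,0,1],
  [0,0,0,0,0,0,1],
  [0,0,0,0,0,0,1],
  [0,0,0,0,0,0,1],
  [0,0,0,0,0,0,1],
])

```text
time: 71.0
tool_pos: [549.0, -53.7, 277.5]
tcp_rot: [180.0, -0.0, -174.4]
ft_force: [-0.7, 0.5, -0.2]
finger_gap: 85.6
grip_force: 0.0
```

Run:
```python
from h import *
np.set_printoptions(precision=1,suppress=True)
s=sense();print(s['time'],s['tool_pos'],s['tcp_rot'])
q=np.r_[s['tool_pos'],s['tcp_rot']];u=snapshot('wrist');cv2.imwrite('pics/w15.png',u[:,:,::-1]);W=cams(q)
t=snapshot('scene')
# yellow bamboo: catch + handle + mark
h=cv2.cvtColor(u,cv2.COLOR_RGB2HSV).astype(int);m=((h[...,1]>175)&(h[...,2]>150)&(h[...,0]>15)&(h[...,0]<28)).astype('uint8')
n,l,st,ce=cv2.connectedComponentsWithStats(m)
for i in range(1,n):
    if st[i,4]>120:
        a=st[i];print(a,ce[i],'z85',unit(plane(W,[ce[i]],85))[0],'z122',unit(plane(W,[ce[i]],122))[0],'z50',unit(plane(W,[ce[i]],50))[0])
print('expected handle shut',proj(W,[O+U@np.array(p) for p in((-49,50,50),(-49,-55,50),(45,-60,122))]))
# compare scene with start: differences
d=cv2.absdiff(t,cv2.cvtColor(cv2.imread('pics/scene0.png'),cv2.COLOR_BGR2RGB)).max(2)
k=(d>40).astype('uint8');k=cv2.morphologyEx(k,cv2.MORPH_OPEN,np.ones((3,3)))
n,l,st,ce=cv2.connectedComponentsWithStats(k);print(st[1:][st[1:,4]>40])
```

```text
71.0 [549.  -53.7 277.5] [ 180.    -0.  -174.4]
[318 226 112  39 994] [372.9 236.4] z85 [-53.9  -7.4  85. ] z122 [-65.9 -14.1 122. ] z50 [-42.5  -1.2  50. ]
[ 193  278  367  109 2918] [406.4 298.6] z85 [13.6 30.9 85. ] z122 [ -6.2  19.8 122. ] z50 [32.3 41.3 50. ]
[310 333  17  26 383] [318.1 346.2] z85 [ 71.5 -59.9  85. ] z122 [ 45.1 -60.5 122. ] z50 [ 96.5 -59.3  50. ]
[387 342   8  27 143] [390.6 355. ] z85 [82.6 19.5 85. ] z122 [ 54.9   9.8 122. ] z50 [108.8  28.7  50. ]
[204 365  11  41 255] [209.1 386.2] z85 [ 125.  -183.3   85. ] z122 [  92.4 -169.7  122. ] z50 [ 155.8 -196.2   50. ]
expected handle shut [[421.1 230.7]
 [322.9 230.6]
 [318.6 346.2]]
[[ 286    0  132   80 4800]
 [ 404    0  144   51 3875]
 [ 574   13   38   83  880]
 [ 522   32   69  122 3402]
 [ 325   34   14   12   90]
 [ 550   36    8   13   75]
 [ 463   38   40  105 2265]
 [ 509   47    7    9   44]
 [ 309   49   18   19  187]
 [ 293   62   52   59 1525]
 [ 230   78   39   19  201]
 [ 101   95   26   25  330]
 [ 286   98   15   11   77]
 [ 368   98   22    5   70]
 [ 231  100   48   33  526]
 [ 132  103  128  114 5315]
 [ 594  107   20   19  221]
 [ 413  108   29   18  171]
 [ 284  115   26   22  325]
 [ 329  129   19    7   82]
 [ 584  130   31   26  420]
 [ 280  132  117   76 3477]
 [ 346  139    8    9   53]
 [ 126  145   27   33  299]
 [ 400  154   57   32  992]
 [ 451  169   19   13  109]
 [ 239  214   18   11  127]
 [ 451  330   52   30  581]
 [ 400  362   46   26  389]]
```

The catch reads home (unit y −60.5), the handle is back at its shut position, and the unit region of the scene view matches the start picture.

```bash
python3 -c "
from bench import *
print(hand_in())"
```

```text
the job is handed in; nothing more can be done
None
```

The job is handed in: all four toiletries are in the drawer, it glided shut, and the catch is at the right-hand end; the scraper lies partly on the comb, and the jars and incense holder look unmoved (basin not checked separately).

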